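# Put the mixed-up reagent jars back in their own spill trays

### The job

After class the three reagent jars stand in each other's spill trays: move them so that each jar stands upright in the tray of its own colour. A tray holds only one jar, so first set one jar down in the empty white spare tray and let go of it there, to make room; at the end the spare tray is empty again. Keep the jars upright, set them down rather than dropping them, and leave the dishes, the beaker and the slide box where they are.

Things in the scene. Friction and masses are not known exactly. Their poses are not given: they have to be found in the camera images.
- red_jar (a point): the red jar: loose white plastic reagent jar with a red screw cap and a red band round it. Round and upright, 80 mm tall in all; the body is 50 mm in diameter up to 56 mm above its base, then a shoulder, then the cap, 44 mm in diameter, from 62 mm to 80 mm. About 100 to 210 g. The point is the jar's centre, on its axis, 40 mm above its base; z along the axis, up. At the start it stands in the blue tray.
- blue_jar (a point): the blue jar: loose white plastic reagent jar with a blue screw cap and a blue band round it. Round and upright, 80 mm tall in all; the body is 50 mm in diameter up to 56 mm above its base, then a shoulder, then the cap, 44 mm in diameter, from 62 mm to 80 mm. About 100 to 210 g. The point is the jar's centre, on its axis, 40 mm above its base; z along the axis, up. At the start it stands in the yellow tray.
- yellow_jar (a point): the yellow jar: loose white plastic reagent jar with a yellow screw cap and a yellow band round it. Round and upright, 80 mm tall in all; the body is 50 mm in diameter up to 56 mm above its base, then a shoulder, then the cap, 44 mm in diameter, from 62 mm to 80 mm. About 100 to 210 g. The point is the jar's centre, on its axis, 40 mm above its base; z along the axis, up. At the start it stands in the red tray.
- red_tray (a point): the red spill tray: red square open tray fixed to the bench, 80 by 80 mm outside, 72 by 72 mm inside, floor 4 mm thick, rim 14 mm above the bench. The point is the centre of its inner floor, 4 mm above the bench; x and y run along its sides. At the start a jar of another colour stands in it.
- blue_tray (a point): the blue spill tray: blue square open tray fixed to the bench, 80 by 80 mm outside, 72 by 72 mm inside, floor 4 mm thick, rim 14 mm above the bench. The point is the centre of its inner floor, 4 mm above the bench; x and y run along its sides. At the start a jar of another colour stands in it.
- yellow_tray (a point): the yellow spill tray: yellow square open tray fixed to the bench, 80 by 80 mm outside, 72 by 72 mm inside, floor 4 mm thick, rim 14 mm above the bench. The point is the centre of its inner floor, 4 mm above the bench; x and y run along its sides. At the start a jar of another colour stands in it.
- spare_tray (a point): the white spare spill tray: white square open tray fixed to the bench, 80 by 80 mm outside, 72 by 72 mm inside, floor 4 mm thick, rim 14 mm above the bench. The point is the centre of its inner floor, 4 mm above the bench; x and y run along its sides. Empty at the start.
- dishes: bystander: stack of three pale clear lidded round dishes, 93 mm in diameter, 39 mm high, loose. Origin at the centre of its underside
- beaker: bystander: clear glass beaker, 68 mm across the rim, 85 mm high, loose. Origin at the centre of its underside
- slide_box: bystander: flat green and black box for microscope slides, 87 by 102 mm, 34 mm high, loose. Origin at the centre of its underside
Things that resemble listed ones, but are neither listed nor needed, are in the scene too. Leave any purple look-alike of the part that bears yellow_jar alone. Several things look just like the part that bears blue_tray: the one meant starts farthest from the robot's base.

How it is judged:
On the way:
1. one of the jars (any) stands released in the white spare tray (((horizontal distance between red_jar and spare_tray below 0.018 m and z of red_jar in the frame of spare_tray between 0.036 and 0.044 m and angle between red_jar's own z axis and vertical below 0.08 rad and linear speed of jar_red below 0.02 m/s and contact force between the fingers and jar_red below 0.1 N) or (horizontal distance between blue_jar and spare_tray below 0.018 m and z of blue_jar in the frame of spare_tray between 0.036 and 0.044 m and angle between blue_jar's own z axis and vertical below 0.08 rad and linear speed of jar_blue below 0.02 m/s and contact force between the fingers and jar_blue below 0.1 N) or (horizontal distance between yellow_jar and spare_tray below 0.018 m and z of yellow_jar in the frame of spare_tray between 0.036 and 0.044 m and angle between yellow_jar's own z axis and vertical below 0.08 rad and linear speed of jar_yellow below 0.02 m/s and contact force between the fingers and jar_yellow below 0.1 N))), for 0.2 s.
At the end, for the whole second after the job is handed in: each jar stands upright (within 0.08 rad), released and at rest, on the floor of the tray of its own colour: its axis within 18 mm of the tray's centre (anywhere inside the rim fits) and its centre 36 to 44 mm above the tray's floor; so the spare tray is empty (horizontal distance between red_jar and red_tray below 0.018 m and z of red_jar in the frame of red_tray between 0.036 and 0.044 m and angle between each of red_jar, blue_jar, yellow_jar's own z axis and vertical below 0.08 rad and linear speed of each of jar_red, jar_blue, jar_yellow below 0.02 m/s and contact force between the fingers and jar_red below 0.1 N and horizontal distance between blue_jar and blue_tray below 0.018 m and z of blue_jar in the frame of blue_tray between 0.036 and 0.044 m and contact force between the fingers and jar_blue below 0.1 N and horizontal distance between yellow_jar and yellow_tray below 0.018 m and z of yellow_jar in the frame of yellow_tray between 0.036 and 0.044 m and contact force between the fingers and jar_yellow below 0.1 N); the robot touches nothing.
It fails at once if a jar is tipped (more than 0.5 rad) (angle between any of red_jar, blue_jar, yellow_jar's own z axis and vertical above 0.5 rad).
It fails at once if a jar is dropped or thrown (faster than 0.7 m/s with no finger on it) ((linear speed of jar_red above 0.7 m/s and contact force between the fingers and jar_red below 0.05 N) or (linear speed of jar_blue above 0.7 m/s and contact force between the fingers and jar_blue below 0.05 N) or (linear speed of jar_yellow above 0.7 m/s and contact force between the fingers and jar_yellow below 0.05 N)).
It fails at once if the dishes, the beaker or the slide box are pushed more than 25 mm from their place (distance of any of dishes, beaker, slide_box from where it was at the start of the episode above 0.025 m).
It also fails if it takes over 109 s, if anything falls off the work surface, if the arm or the gripper's body presses on something with over 40 N, if the wrist force passes 120 N, or if a joint passes its speed limit or range.

### The arm

A 6-joint arm with a two-finger parallel gripper is mounted at the origin on the work surface. World frame = base frame: x ahead of the robot, y to its left, z up, the work surface at z = 0. Lengths are in m, angles in rad, forces in N, time in s.
With the tool pointing down it reaches from about 0.35 to 0.925 m from the base axis. Payload 6.4 kg.
Tool frame: the origin (TCP) lies at the very end of the fingers, on their centre line; the grasp point (between the pads) lies 19 mm behind it; x points along the fingers, z is the direction in which the jaws open and shut, and the axes are right-handed (so a half turn about x gives the same grasp; the last joint's range is limited). The gripper opens to 85 mm and grips with 20 to 120 N. Pads are 22 mm wide; open, the fingers measure 114 mm over their backs; the gripper's body (76 mm by 85 mm) begins 54 mm behind the grasp point. The pads swing forward as they close: fully open they stand 13 mm farther back than shut.
Start: joints at [-1.362, 0.245, 1.558, -0, 1.339, -0.174], TCP at [0.243, -0.603, 0.231] pointing down, gripper open.
Joint ranges: [-3.13, 3.13], [-1.02, 2.26], [0.13, 2.54], [-0.95, 4.09], [0.21, 2.88], [-2.74, 2.74]. Speed limits (rad/s): [2.57, 2.57, 3.14, 3.14, 3.14, 3.14].

### API

Orientations are given as a unit quaternion [x, y, z, w].
In Python, from station import observe, grab_frame, finish_job, boxes_of, masks_of gives the robot as it stands.
- The arm moves only by the tool arm_command, never from a script. Its argument "commands" is a list of rows, each a list of 3 entries, a list of its own where there are three numbers: the gripper's target within -1 to 1 (shut at 1, half-way at 0, fully open at -1), then the shift along the tool's x, y, z in m, then the turn, a rotation vector about the tool's x, y, z in rad. In form: [[grip, [tx, ty, tz], [rx, ry, rz]], ...]. A call has 1 to 12 rows; each row is the pose to reach, as a shift and turn from the pose measured when the call began, along the tool's axes at that moment; what a row does not reach only later rows make up. A row lasts 1/10 s, in which the tool goes at most 50 mm and 8.59 degrees, less where a joint would pass 70% of its speed; a pose out of reach is approached as far as the arm can. A call with a gripper value outside its range is refused whole. The fingers move at their own pace and stop on an object; "squeeze" is the grip in N (left out, the last holds). Time passes only in rows, so rows that repeat a pose let the fingers close. It gives the time, the measured TCP pose, the force and the opening at its end, in the units of the state.
- observe(): the state, without advancing time (a new reading comes with each control period).
- grab_frame(name): name is "side" or "top" or "wrist"; returns a dict with "image" (480x640x3 uint8, blue, green, red), "fx", "fy", "cx", "cy" (pixels), "rvec" (rotation vector, rad) and "tvec" (3), from world to camera coordinates, as OpenCV has them. Camera axes: x right, y down, z forward; pixel columns grow to the right and rows downward; lengths in m; the calibration is good to about 2 mm. The wrist camera is an equidistant fisheye: a pixel r from the principal point sees the ray r / f radians off the axis. A picture is of the moment at which its call begins. There is no depth.
- finish_job(): hands the job in, once; it reports no verdict.
Trained networks look in a picture, given as the dict that the camera call returned (one of the last four; its "shot" number tells which), for a name from the list of things; names that differ only in an ending like _2 or _b are one class to them, and where a whole thing is asked for, a point or a joint stands for the part that bears it (a point fixed in the world has none). Each returns a list of dicts, best first, with "score" (0 to 1); they miss things now and then, are a little off and sometimes report something else, mostly with a low value. They report only what shows in the picture. A call takes as long as a camera call. They do not tell look-alikes from the thing itself.
- boxes_of(picture, name): "location" ([column, row] in pixels, amid what is visible of it).
- masks_of(picture, name): "pixels" (480x640 bool, what is visible of it) and "location" ([column, row] in pixels, amid what is visible of it).
The state is a dict: "time_s": time; "joints": joint angles; "dq": joint speeds; "effort": joint torques, N m; "tcp_pos": TCP position; "ee_rot": TCP orientation; "force": force on the tool from outside, world axes, zero at the start; "moment": the same for the moment, N m; "width": opening from 0.0 (shut) to 1.0 (fully open).
Only numpy, scipy, OpenCV 4.12 (cv2) and the standard library are available. Lean on these libraries where they do the work, as an engineer would, in place of code of your own. Each camera call takes 0.05 s, during which the arm holds its last target.

## Working session

There is one attempt and no reset: what is moved stays moved. The work goes in short steps, Python scripts to look and compute and a tool call to move; the robot and the scene stay as the last step left them, time stands still between calls to the robot, and variables do not carry over. Pictures are saved under pics/ and viewed, and the job is handed in when it is done.

Besides the shell and the picture viewer there is one more tool, called after ">>>" in YAML: its name, and indented under it one key for each argument. arm_command: Moves the arm, as the interface text tells. Its arguments: {"type":"object","properties":{"commands":{"type":"array"},"squeeze":{"type":"number"}},"required":["commands"]}

```bash
mkdir -p pics; ls
python3 - <<'E'
from station import *
import cv2
print(observe())
for n in ["side","top","wrist"]:
    f=grab_frame(n); cv2.imwrite(f"pics/{n}0.png",f["image"]); print(n,{k:f[k] for k in f if k!="image"})
E
```

```text
pics
{'time_s': 0.0, 'joints': array([-1.36213084e+00,  2.45769155e-01,  1.55902543e+00,  8.40822024e-06,
        1.33866930e+00, -1.74113406e-01]), 'dq': array([ 5.46278239e-04,  2.25555454e-05, -7.76740519e-04, -1.22919966e-03,
       -1.94521991e-03, -1.30429721e-03]), 'effort': array([-1.06811542e-03, -4.29517758e+01, -3.26125181e+01, -1.29490513e-04,
        5.38878579e-03,  1.41077217e-05]), 'tcp_pos': array([ 0.24265796, -0.60241121,  0.2302029 ]), 'ee_rot': array([ 0.396221  ,  0.58645519, -0.39529752,  0.58550756]), 'force': array([-0.23711253, -0.12919447, -0.31909435]), 'moment': array([-0.03487241,  0.01393539,  0.01419919]), 'width': 0.9984999871010598}
side {'fx': 520.8386338393176, 'fy': 520.8386338393176, 'cx': 319.16159579807805, 'cy': 226.4467910473946, 'rvec': array([ 0.6228639 , -2.66242194,  1.11836817]), 'tvec': array([0.46505371, 0.1873754 , 1.00050985]), 'shot': 1}
top {'fx': 446.49335493811697, 'fy': 446.49335493811697, 'cx': 316.5564438281696, 'cy': 238.79537435957164, 'rvec': array([ 2.17533628, -2.15763863,  0.15391631]), 'tvec': array([-0.00408908,  0.53847029,  0.99188516]), 'shot': 2}
wrist {'fx': 371.64829954431775, 'fy': 371.64829954431775, 'cx': 323.5283040483695, 'cy': 243.63380893540804, 'rvec': array([-2.37371733,  1.60122358,  0.26396594]), 'tvec': array([-0.64935667, -0.04151024,  0.38287196]), 'shot': 3}
```

View pics/top0.png

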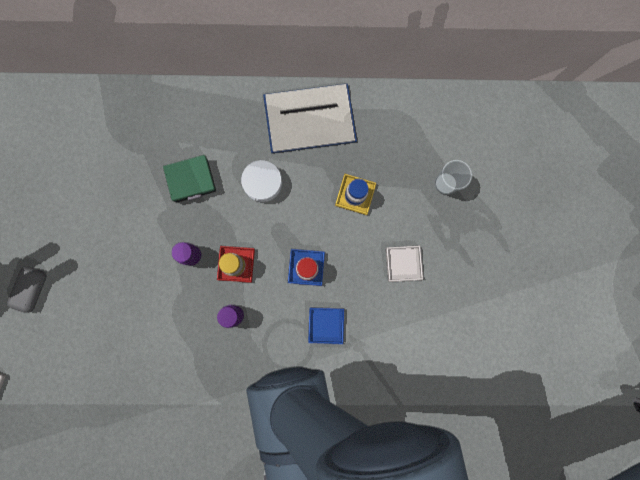

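View pics/side0.png

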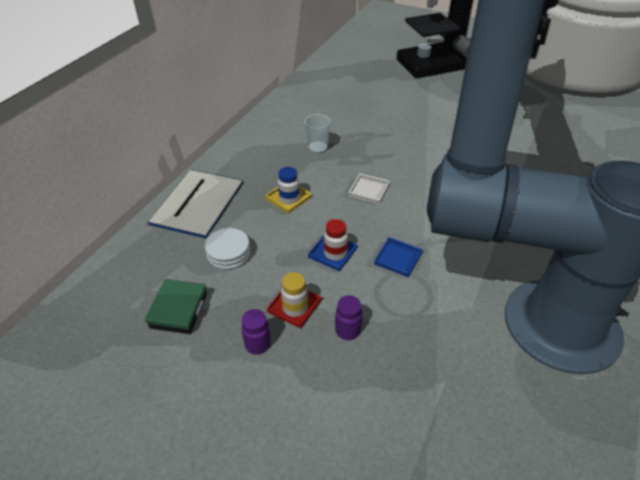

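```bash
cat > h.py <<'E'
from station import *
import numpy as np, cv2
from scipy.spatial.transform import Rotation as R
def ray(f,p,z):
    K=np.array([[f["fx"],0,f["cx"]],[0,f["fy"],f["cy"]],[0,0,1]])
    Rm=cv2.Rodrigues(f["rvec"])[0]; o=-Rm.T@f["tvec"]
    d=Rm.T@np.linalg.inv(K)@np.array([p[0],p[1],1.])
    return o+d*(z-o[2])/d[2]
def proj(f,P):
    K=np.array([[f["fx"],0,f["cx"]],[0,f["fy"],f["cy"]],[0,0,1]])
    return cv2.projectPoints(np.atleast_2d(np.array(P,float)),f["rvec"],f["tvec"],K,None)[0][:,0]
E
python3 - <<'E'
from h import *
Z=dict(red_jar=.06,blue_jar=.06,yellow_jar=.06,dishes=.035,beaker=.04,slide_box=.034)
for c in ["top","side"]:
    f=grab_frame(c)
    for n in "red_jar blue_jar yellow_jar red_tray blue_tray yellow_tray spare_tray dishes beaker slide_box".split():
        for b in boxes_of(f,n):
            if b["score"]>.2: print(c,n,round(b["score"],2),np.round(b["location"],0),np.round(ray(f,b["location"],Z.get(n,.01))[:2],3))
E
```

```text
top red_jar 0.89 [309. 265.] [0.476 0.016]
top blue_jar 0.82 [354. 191.] [ 0.645 -0.082]
top yellow_jar 0.9 [230. 315.] [0.366 0.189]
top yellow_jar 0.65 [187. 252.] [0.503 0.287]
top red_tray 0.96 [246. 264.] [0.48  0.164]
top red_tray 0.33 [310. 266.] [0.479 0.015]
top blue_tray 0.97 [298. 260.] [0.492 0.042]
top blue_tray 0.7 [326. 325.] [ 0.342 -0.022]
top yellow_tray 0.7 [346. 203.] [ 0.627 -0.07 ]
top spare_tray 0.79 [404. 264.] [ 0.484 -0.205]
top dishes 0.64 [262. 176.] [0.684 0.127]
top beaker 0.68 [451. 178.] [ 0.684 -0.313]
side red_jar 0.58 [336. 240.] [0.462 0.039]
side blue_jar 0.72 [290. 186.] [ 0.631 -0.073]
side yellow_jar 0.95 [292. 292.] [0.477 0.2  ]
side yellow_jar 0.9 [344. 317.] [0.364 0.21 ]
side yellow_jar 0.61 [256. 334.] [0.488 0.311]
side red_tray 0.8 [288. 314.] [0.479 0.217]
side red_tray 0.25 [289. 208.] [ 0.625 -0.052]
side blue_tray 0.78 [400. 256.] [ 0.336 -0.022]
side yellow_tray 0.62 [284. 206.] [ 0.639 -0.051]
side spare_tray 0.73 [177. 305.] [0.686 0.295]
side dishes 0.94 [225. 249.] [0.671 0.143]
side slide_box 0.57 [180. 307.] [0.663 0.31 ]
```

Candidate blue trays are at top (307,267), which holds the red jar about 0.48 m from the base, and at (327,326), which is empty and about 0.34 m out. The farthest is meant, so it is the one under the red jar. The yellow-jar look-alikes are the purple ones at (187,252) and (230,315); the real one has a yellow cap at (232,264). I'll refine the positions and confirm with a crop.

```bash
cat > meas.py <<'E'
from h import *
from scipy.optimize import least_squares
HUE=dict(red=[(0,8),(172,180)],blue=[(108,126)],yellow=[(18,32)])
def hsvmask(img,c):
    h=cv2.cvtColor(img,cv2.COLOR_BGR2HSV); m=np.zeros(h.shape[:2],bool)
    for a,b in HUE[c]: m|=(h[...,0]>=a)&(h[...,0]<=b)&(h[...,1]>120)&(h[...,2]>50)
    return m
def circ(x,y,r,z,n=40):
    t=np.linspace(0,2*np.pi,n,endpoint=False); return np.c_[x+r*np.cos(t),y+r*np.sin(t),np.full(n,z)]
def capmask(f,x,y,z0):
    m=np.zeros((480*4,640*4),np.uint8)
    p=np.vstack([proj(f,circ(x,y,.022,z0+.062)),proj(f,circ(x,y,.022,z0+.08))])*4+1.5
    cv2.fillConvexPoly(m,cv2.convexHull(p.astype(np.int32)),1); return m
def traysq(x,y,a,s=.08,z=.014):
    c=np.array([[-1,-1],[1,-1],[1,1],[-1,1]])*s/2; r=np.array([[np.cos(a),-np.sin(a)],[np.sin(a),np.cos(a)]])
    return np.c_[c@r.T+[x,y],np.full(4,z)]
def draw(f,jars,trays,path,crop=None,k=4):
    im=cv2.resize(f["image"],None,fx=k,fy=k,interpolation=cv2.INTER_CUBIC)
    def pl(P,c): cv2.polylines(im,[(proj(f,P)*k+k/2).astype(np.int32)],True,c,1)
    for x,y,z0 in jars:
        for r,z in ((.022,.08),(.022,.062),(.025,.0)): pl(circ(x,y,r,z0+z),(0,255,0))
    for t in trays: pl(traysq(*t),(255,255,0)); pl(traysq(*t,z=0),(255,0,255))
    if crop: u0,v0,u1,v1=[int(q*k) for q in crop]; im=im[v0:v1,u0:u1]
    cv2.imwrite(path,im)
E
python3 - <<'E'
from meas import *
T=grab_frame("top");S=grab_frame("side")
for f,n in((T,"top"),(S,"side")):
  for c in HUE:
    m=hsvmask(f["image"],c).astype(np.uint8)
    k,l,s,ce=cv2.connectedComponentsWithStats(m)
    for i in range(1,k):
        if s[i,4]>25: print(n,c,s[i],ce[i].round(1), "cap xy",ray(f,ce[i],.08)[:2].round(3))
cv2.imwrite("pics/c1.png",cv2.resize(T["image"][150:360,160:440],None,fx=2.8,fy=2.8,interpolation=cv2.INTER_CUBIC))
cv2.imwrite("pics/c2.png",cv2.resize(S["image"][150:360,230:440],None,fx=2.8,fy=2.8,interpolation=cv2.INTER_CUBIC))
E
```

```text
top red [217 246  38  36 693] [238.  263.5] cap xy [0.477 0.171]
top red [297 258  20  20 302] [306.7 267.3] cap xy [0.47  0.022]
top blue [349 180  19  18 277] [358.1 188.5] cap xy [ 0.646 -0.09 ]
top blue [288 249  37  37 710] [305.5 266.1] cap xy [0.473 0.025]
top blue [ 308  308   36   36 1214] [325.9 325.4] cap xy [ 0.346 -0.02 ]
top yellow [335 174  41  41 603] [354.3 195.9] cap xy [ 0.629 -0.082]
top yellow [219 253  21  20 327] [228.8 262.8] cap xy [0.478 0.191]
side red [326 219  20  19 298] [335.5 227.8] cap xy [0.468 0.026]
side red [325 244  22  10 120] [335.2 249.3] cap xy [0.443 0.081]
side red [267 291  55  37 675] [293.7 309.4] cap xy [0.446 0.247]
side blue [279 167  18  15 221] [287.4 174. ] cap xy [ 0.645 -0.087]
side blue [280 189  19   9  97] [289.2 194. ] cap xy [ 0.607 -0.026]
side blue [149 223  57  15  88] [177.6 230. ] cap xy [0.76  0.175]
side blue [309 237  48  34 548] [330.2 255. ] cap xy [0.445 0.099]
side blue [ 375  238   47   38 1137] [397.9 256.4] cap xy [0.324 0.045]
side yellow [266 188  45  25 418] [287.2 199.5] cap xy [ 0.602 -0.008]
side yellow [282 273  23  21 395] [293.3 283. ] cap xy [0.476 0.194]
side yellow [282 299  26  12 147] [294.8 305.6] cap xy [0.449 0.239]
```

View pics/c1.png

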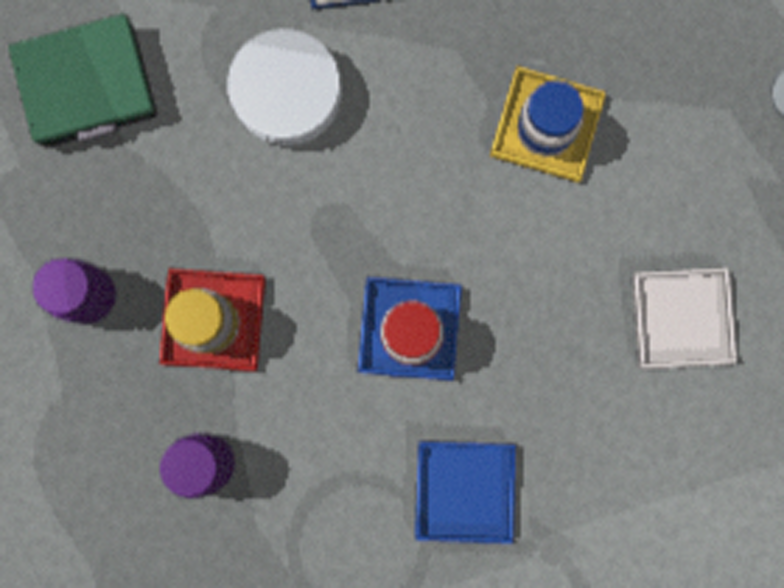

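View pics/c2.png

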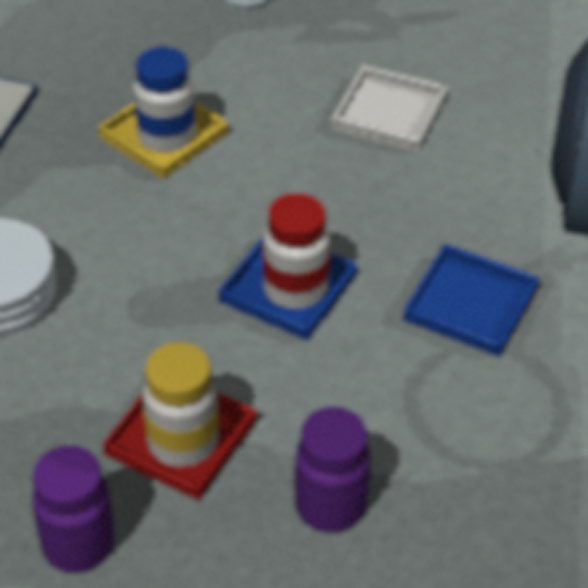

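The crop confirms it: the red jar stands in the farther blue tray, the near blue tray at (327,326) is empty, and the purple jars stand on the bare bench. Now I'll fit exact poses.

```bash
cat >> meas.py <<'E'
def capcent(f,c,near,tol=15):
    m=hsvmask(f["image"],c).astype(np.uint8); k,l,s,ce=cv2.connectedComponentsWithStats(m)
    best=[(np.hypot(*(ce[i]-near)),i) for i in range(1,k) if 80<s[i,4]<500]
    d,i=min(best); return ce[i] if d<tol else None
def capmodel(f,x,y,z0):
    v=np.argwhere(capmask(f,x,y,z0)).mean(0)[::-1]; return (v-1.5)/4
def fitjar(fs,c,x,y,z0=.004):
    obs=[(f,capcent(f,c,capmodel(f,x,y,z0))) for f in fs]; obs=[(f,o) for f,o in obs if o is not None]
    def one(o):
        r=least_squares(lambda p:np.concatenate([capmodel(f,p[0],p[1],z0)-q for f,q in o]),[x,y],diff_step=.01); return r.x
    return one(obs),[one([o]) for o in obs]
E
python3 - <<'E'
from meas import *
T=grab_frame("top");S=grab_frame("side")
J={}
for c,x,y in (("red",.47,.022),("blue",.645,-.088),("yellow",.477,.192)):
    a,b=fitjar([T,S],c,x,y); J[c]=a; print(c,a.round(4),[q.round(4) for q in b])
# trays
h=cv2.cvtColor(T["image"],cv2.COLOR_BGR2HSV)
def tray(m,f=T):
    k,l,s,ce=cv2.connectedComponentsWithStats(m.astype(np.uint8)); i=1+np.argmax(s[1:,4])
    P=np.argwhere(l==i)[:,::-1].astype(float)
    W=np.array([ray(f,p,.012)[:2] for p in P]).astype(np.float32)
    (c,sz,a)=cv2.minAreaRect(W); return np.array(c),sz,a
def win(m,u,v,r=28):
    o=np.zeros_like(m); o[v-r:v+r,u-r:u+r]=m[v-r:v+r,u-r:u+r]; return o
tr={}
for n,c,u,v in (("red","red",238,264),("blue","blue",307,267),("yellow","yellow",356,195)):
    tr[n]=tray(win(hsvmask(T["image"],c),u,v))
mk=masks_of(T,"spare_tray")[0]["pixels"]
tr["spare"]=tray(mk)
sq=[]
for n,(c,sz,a) in tr.items():
    a=(a+45)%90-45; print(n,c.round(4),np.round(sz,4),round(a,1)); sq.append((c[0],c[1],np.radians(a)))
js=[(*J[c],.004) for c in J]
draw(T,js,sq,"pics/o1.png",(210,165,430,290),3.6)
draw(S,js,sq,"pics/o2.png",(250,155,430,335),3.3)
E
```

```text
red [0.47   0.0217] [array([0.47  , 0.0219]), array([0.4701, 0.0212])]
blue [ 0.6473 -0.0913] [array([ 0.6471, -0.0912]), array([ 0.6478, -0.092 ])]
yellow [0.4783 0.1908] [array([0.4784, 0.1913]), array([0.4783, 0.1903])]
red [0.4809 0.188 ] [0.0815 0.0792] -3.6
blue [0.475  0.0243] [0.0793 0.0791] -4.7
yellow [ 0.6496 -0.0913] [0.0798 0.0815] -16.1
spare [ 0.4875 -0.2053] [0.0826 0.085 ] 4.1
```

View pics/o1.png

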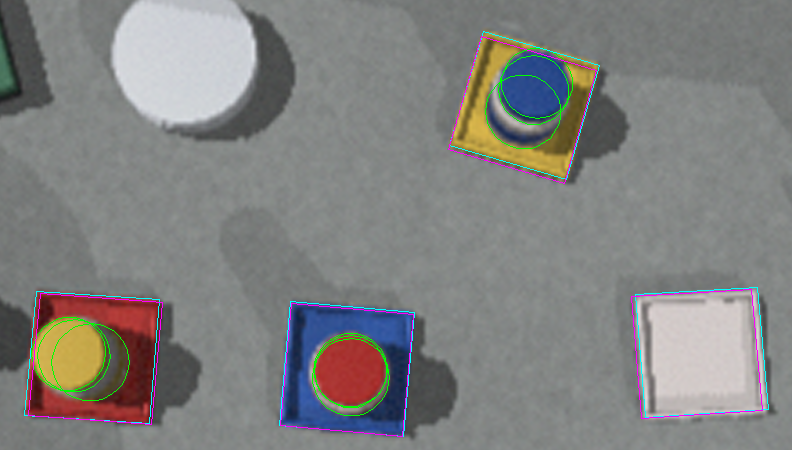

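View pics/o2.png

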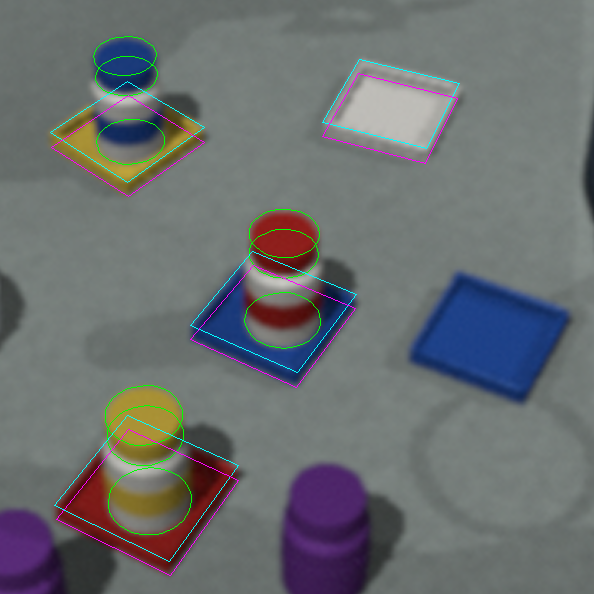

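```bash
cat >> h.py <<'E'
def go(x,y,z,jaw=None):
    s=observe(); Rm=R.from_quat(s["ee_rot"]).as_matrix(); p=s["tcp_pos"]
    if jaw is None: zt=Rm[:,2]; 
    else: zt=np.array([np.cos(jaw),np.sin(jaw),0])
    zt=np.array([zt[0],zt[1],0]); zt/=np.linalg.norm(zt)
    if zt@Rm[:,2]<0: zt=-zt
    xt=np.array([0,0,-1.]); yt=np.cross(zt,xt); Rt=np.c_[xt,yt,zt]
    print("shift",(Rm.T@(np.array([x,y,z])-p)).round(3),"turn",R.from_matrix(Rm.T@Rt).as_rotvec().round(3), "t",round(s["time_s"],2),"tcp",p.round(4),"q",s["joints"].round(2))
E
python3 - <<'E'
from h import *
s=observe(); print(R.from_quat(s["ee_rot"]).as_matrix().round(3))
go(.47,.022,.16,0); go(.47,.022,.16,np.pi/2);go(.47,.022,.16)
E
```

```text
[[-0.     0.928  0.374]
 [ 0.     0.374 -0.928]
 [-1.    -0.    -0.   ]]
shift [ 0.071  0.444 -0.495] turn [-1.188 -0.     0.   ] t 1.5 tcp [ 0.2428 -0.603   0.2313] q [-1.36  0.25  1.56 -0.    1.34 -0.17]
shift [ 0.071  0.444 -0.495] turn [ 0.383 -0.     0.   ] t 1.5 tcp [ 0.2428 -0.603   0.2313] q [-1.36  0.25  1.56 -0.    1.34 -0.17]
shift [ 0.071  0.444 -0.495] turn [ 0. -0.  0.] t 1.5 tcp [ 0.2428 -0.603   0.2313] q [-1.36  0.25  1.56 -0.    1.34 -0.17]
```

>>> arm_command:
  commands:
    - [-1,[0.071,0.444,-0.495],[-1.188,0,0]]
    - [-1,[0.071,0.444,-0.495],[-1.188,0,0]]
    - [-1,[0.071,0.444,-0.495],[-1.188,0,0]]
    - [-1,[0.071,0.444,-0.495],[-1.188,0,0]]
    - [-1,[0.071,0.444,-0.495],[-1.188,0,0]]
    - [-1,[0.071,0.444,-0.495],[-1.188,0,0]]
    - [-1,[0.071,0.444,-0.495],[-1.188,0,0]]
    - [-1,[0.071,0.444,-0.495],[-1.188,0,0]]
    - [-1,[0.071,0.444,-0.495],[-1.188,0,0]]
    - [-1,[0.071,0.444,-0.495],[-1.188,0,0]]
    - [-1,[0.071,0.444,-0.495],[-1.188,0,0]]
    - [-1,[0.071,0.444,-0.495],[-1.188,0,0]]
  squeeze: 30

```text
time_s: 2.7
tcp_pos: [0.4469, -0.0402, 0.1679]
ee_rot: [-0.0, 0.707, -0.0, 0.708]
force: [1.0, -0.2, 0.4]
width: 0.998
```

Run:
```python
from h import *
go(.47,.022,.16,0)
```

```text
shift [0.008 0.062 0.023] turn [-0.     0.001  0.001] t 2.7 tcp [ 0.4469 -0.0402  0.1679] q [-0.34 -0.18  2.11 -0.    1.2  -0.34]
```

>>> arm_command:
  commands:
    - [-1,[0.008,0.062,0.023],[0,0,0]]
    - [-1,[0.008,0.062,0.023],[0,0,0]]
    - [-1,[0.008,0.062,0.023],[0,0,0]]
    - [-1,[0.038,0.062,0.023],[0,0,0]]
    - [-1,[0.068,0.062,0.023],[0,0,0]]
    - [-1,[0.098,0.062,0.023],[0,0,0]]
    - [-1,[0.118,0.062,0.023],[0,0,0]]
    - [-1,[0.138,0.062,0.023],[0,0,0]]
    - [-1,[0.138,0.062,0.023],[0,0,0]]
    - [-1,[0.138,0.062,0.023],[0,0,0]]

```text
time_s: 3.7
tcp_pos: [0.4703, 0.0209, 0.0304]
ee_rot: [0.0, 0.707, -0.001, 0.708]
force: [-0.1, 0.0, 0.5]
width: 1.001
```

Run:
```python
from meas import *
go(.47,.022,.03,0)
S=grab_frame("side"); cv2.imwrite("pics/s1.png",cv2.resize(S["image"][120:340,220:480],None,fx=3,fy=2.7))
```

```text
shift [ 0.     0.001 -0.   ] turn [-0.001  0.002  0.001] t 3.7 tcp [0.4703 0.0209 0.0304] q [-0.2   0.12  2.12 -0.    0.9  -0.2 ]
```

View pics/s1.png

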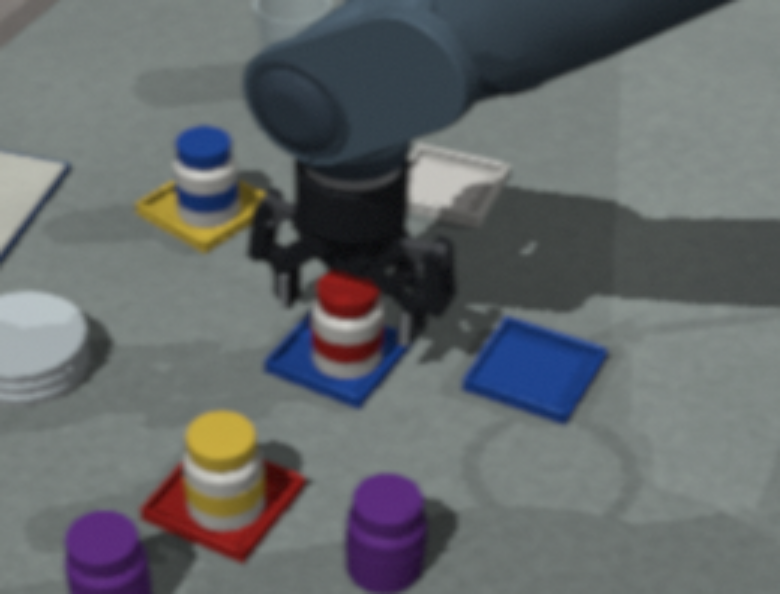

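The jaws straddle the red jar at crop (348,320). Closing on it.

>>> arm_command:
  commands:
    - [1,[0,0,0],[0,0,0]]
    - [1,[0,0,0],[0,0,0]]
    - [1,[0,0,0],[0,0,0]]
    - [1,[0,0,0],[0,0,0]]
    - [1,[0,0,0],[0,0,0]]
    - [1,[0,0,0],[0,0,0]]
    - [1,[0,0,0],[0,0,0]]
    - [1,[0,0,0],[0,0,0]]
    - [1,[0,0,0],[0,0,0]]
    - [1,[0,0,0],[0,0,0]]
  squeeze: 30

```text
time_s: 4.75
tcp_pos: [0.4716, 0.0208, 0.0321]
ee_rot: [-0.0, 0.706, -0.001, 0.709]
force: [-2.3, -0.3, 6.8]
width: 0.576
```

Run:
```python
from h import *
s=observe();print(s["width"],s["force"]);go(.4875,-.205,.15,0)
```

```text
0.5755752607044887 [-2.30922951 -0.27818966  6.81187284]
shift [-0.117 -0.226  0.017] turn [-0.001  0.004  0.002] t 4.75 tcp [0.4716 0.0208 0.0321] q [-0.2   0.12  2.11 -0.    0.9  -0.2 ]
```

Holding at about 49 mm. Lifting 60 mm straight up.

>>> arm_command:
  commands:
    - [1,[-0.01,0,0],[0,0,0]]
    - [1,[-0.025,0,0],[0,0,0]]
    - [1,[-0.045,0,0],[0,0,0]]
    - [1,[-0.06,0,0],[0,0,0]]
    - [1,[-0.06,0,0],[0,0,0]]

```text
time_s: 5.25
tcp_pos: [0.4731, 0.0206, 0.0947]
ee_rot: [-0.001, 0.704, -0.001, 0.71]
force: [1.0, 0.4, -1.4]
width: 0.572
```

Run:
```python
from meas import *
s=observe();print(s["width"],s["force"]);go(.4875,-.205,.092,0)
S=grab_frame("side"); cv2.imwrite("pics/s2.png",cv2.resize(S["image"][120:340,220:480],None,fx=3,fy=2.7))
```

```text
0.5722628665166279 [ 1.03430391  0.42780994 -1.35890995]
shift [ 0.003 -0.226  0.014] turn [-0.     0.009  0.003] t 5.25 tcp [0.4731 0.0206 0.0947] q [-0.2   0.    2.1  -0.    1.03 -0.2 ]
```

View pics/s2.png

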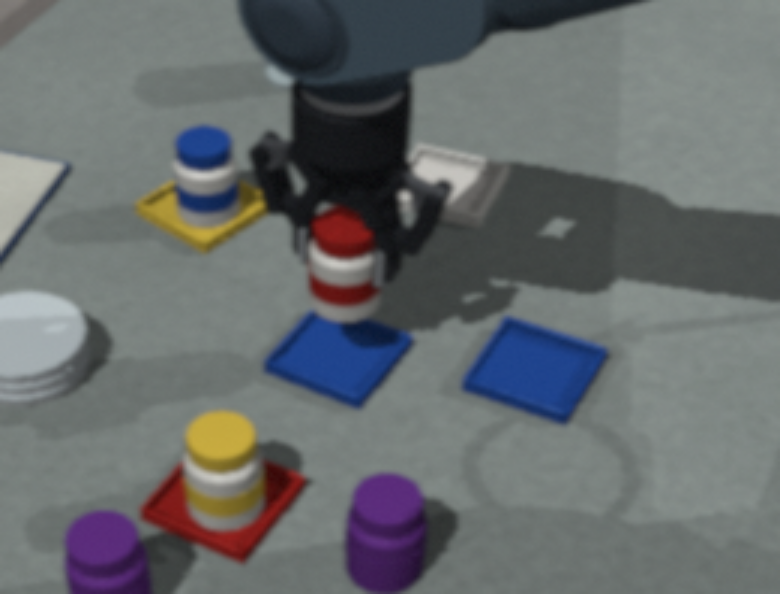

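>>> arm_command:
  commands:
    - [1,[0.003,-0.03,0.002],[0,0.009,0.003]]
    - [1,[0.003,-0.07,0.006],[0,0.009,0.003]]
    - [1,[0.003,-0.11,0.01],[0,0.009,0.003]]
    - [1,[0.003,-0.15,0.014],[0,0.009,0.003]]
    - [1,[0.003,-0.19,0.014],[0,0.009,0.003]]
    - [1,[0.003,-0.215,0.014],[0,0.009,0.003]]
    - [1,[0.003,-0.226,0.014],[0,0.009,0.003]]
    - [1,[0.003,-0.226,0.014],[0,0.009,0.003]]
    - [1,[0.02,-0.226,0.014],[0,0.009,0.003]]
    - [1,[0.04,-0.226,0.014],[0,0.009,0.003]]
    - [1,[0.05,-0.226,0.014],[0,0.009,0.003]]
    - [1,[0.05,-0.226,0.014],[0,0.009,0.003]]

```text
time_s: 6.5
tcp_pos: [0.4849, -0.2032, 0.0418]
ee_rot: [0.001, 0.709, 0.002, 0.705]
force: [-0.3, 1.1, -1.8]
width: 0.572
```

Run:
```python
from meas import *
s=observe();print(s["width"],s["force"]);go(.4875,-.205,.032,0)
S=grab_frame("side"); cv2.imwrite("pics/s3.png",cv2.resize(S["image"][100:320,220:480],None,fx=3,fy=2.7))
S=grab_frame("wrist"); cv2.imwrite("pics/w3.png",S["image"])
```

```text
0.5724635597130778 [-0.2885272   1.09321491 -1.84624418]
shift [ 0.01  -0.002  0.003] turn [ 0.001 -0.006 -0.004] t 6.5 tcp [ 0.4849 -0.2032  0.0418] q [-0.61  0.22  1.97 -0.    0.95 -0.61]
```

View pics/s3.png

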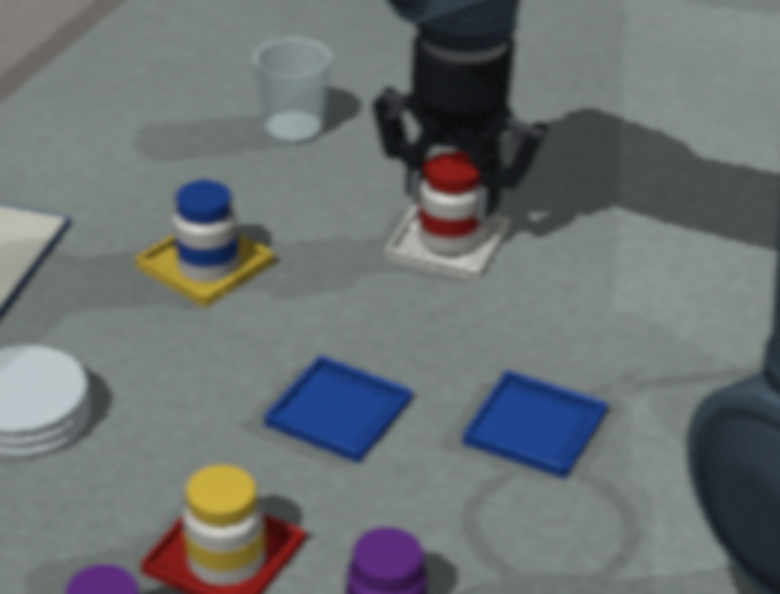

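View pics/w3.png

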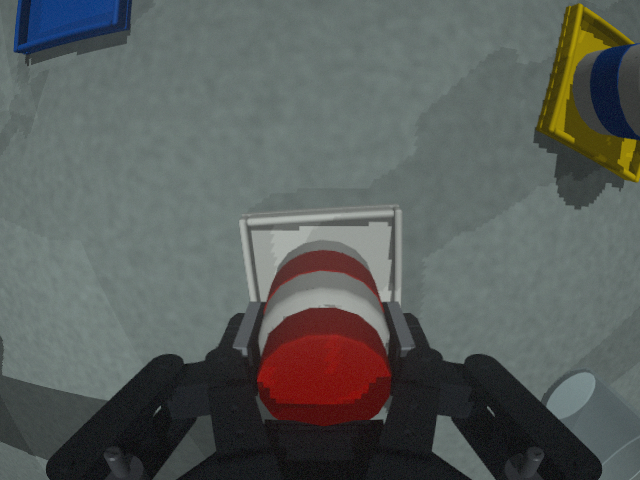

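The red jar hangs upright, centred over the white tray at side crop (450,220). Setting it down.

>>> arm_command:
  commands:
    - [1,[0.003,-0.002,0.003],[0,-0.006,-0.004]]
    - [1,[0.006,-0.002,0.003],[0,-0.006,-0.004]]
    - [1,[0.008,-0.002,0.003],[0,-0.006,-0.004]]
    - [1,[0.009,-0.002,0.003],[0,-0.006,-0.004]]
    - [1,[0.01,-0.002,0.003],[0,-0.006,-0.004]]
    - [1,[0.01,-0.002,0.003],[0,-0.006,-0.004]]

```text
time_s: 7.2
tcp_pos: [0.4894, -0.2067, 0.0339]
ee_rot: [-0.001, 0.706, -0.001, 0.708]
force: [-0.4, 0.4, -1.4]
width: 0.574
```

Run:
```python
from meas import *
s=observe();print(s["width"],s["force"]);go(.4875,-.205,.032,0)
```

```text
0.5742740956088008 [-0.41497557  0.42812232 -1.36588889]
shift [ 0.002  0.002 -0.002] turn [0.    0.004 0.003] t 7.2 tcp [ 0.4894 -0.2067  0.0339] q [-0.61  0.24  1.97 -0.    0.93 -0.61]
```

Not in contact yet (fz still −1.4 N). A little lower.

>>> arm_command:
  commands:
    - [1,[0.001,0.001,-0.001],[0,0.004,0.003]]
    - [1,[0.002,0.001,-0.001],[0,0.004,0.003]]
    - [1,[0.003,0.001,-0.001],[0,0.004,0.003]]
    - [1,[0.003,0.001,-0.001],[0,0.004,0.003]]

```text
time_s: 7.6
tcp_pos: [0.4884, -0.2057, 0.0323]
ee_rot: [0.0, 0.708, 0.001, 0.706]
force: [-5.8, 3.7, 11.0]
width: 0.57
```

Run:
```python
from meas import *
s=observe();print(s["width"],s["force"]);go(.4875,-.205,.032,0)
```

```text
0.5700076388664034 [-5.76150008  3.68427681 11.03077414]
shift [ 0.     0.001 -0.001] turn [ 0.001 -0.002 -0.001] t 7.6 tcp [ 0.4884 -0.2057  0.0323] q [-0.61  0.25  1.97 -0.    0.93 -0.61]
```

On the floor (fz +11 N). Opening, then retreating up.

>>> arm_command:
  commands:
    - [-1,[0,0,0],[0,0,0]]
    - [-1,[0,0,0],[0,0,0]]
    - [-1,[0,0,0],[0,0,0]]
    - [-1,[0,0,0],[0,0,0]]
    - [-1,[0,0,0],[0,0,0]]
    - [-1,[0,0,0],[0,0,0]]
    - [-1,[-0.02,0,0],[0,0,0]]
    - [-1,[-0.05,0,0],[0,0,0]]
    - [-1,[-0.09,0,0],[0,0,0]]
    - [-1,[-0.13,0,0],[0,0,0]]
    - [-1,[-0.13,0,0],[0,0,0]]

```text
time_s: 8.7
tcp_pos: [0.492, -0.2081, 0.1689]
ee_rot: [-0.002, 0.704, -0.002, 0.71]
force: [0.4, 0.1, -0.4]
width: 0.999
```

Run:
```python
from meas import *
s=observe();print(s["width"],s["force"]);go(.647,-.0913,.16,0)
S=grab_frame("side"); cv2.imwrite("pics/s4.png",cv2.resize(S["image"][100:320,220:480],None,fx=3,fy=2.7))
print(fitjar([S],"red",.4875,-.205))
```

```text
0.9985963474277373 [ 0.39425503  0.07250151 -0.39144402]
shift [0.009 0.117 0.155] turn [0.001 0.008 0.006] t 8.7 tcp [ 0.492  -0.2081  0.1689] q [-0.61  0.03  1.91 -0.    1.19 -0.61]
(array([ 0.48776718, -0.20554004]), [array([ 0.48776718, -0.20554004])])
```

View pics/s4.png

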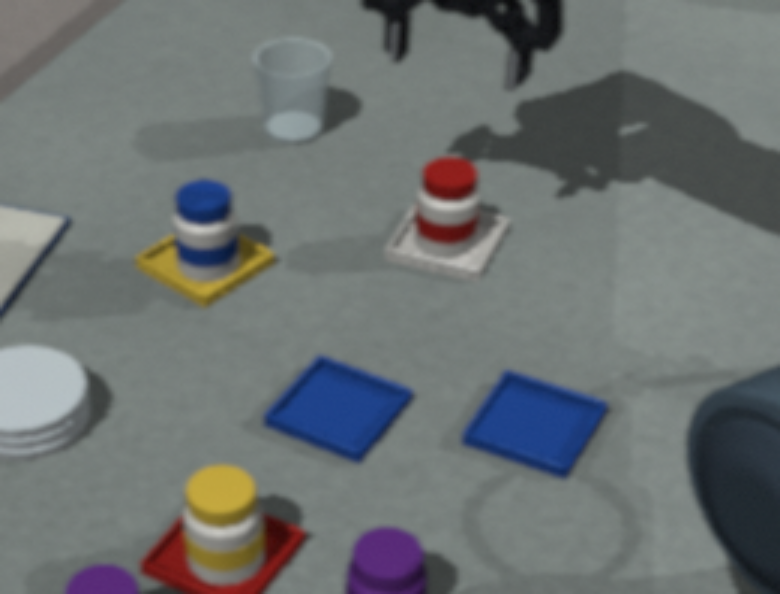

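The red jar stands upright and released in the white tray at (450,205). Next is the blue jar at (0.647, −0.091).

>>> arm_command:
  commands:
    - [-1,[0.009,0.117,0.155],[0,0.008,0.006]]
    - [-1,[0.009,0.117,0.155],[0,0.008,0.006]]
    - [-1,[0.009,0.117,0.155],[0,0.008,0.006]]
    - [-1,[0.009,0.117,0.155],[0,0.008,0.006]]
    - [-1,[0.009,0.117,0.155],[0,0.008,0.006]]
    - [-1,[0.009,0.117,0.155],[0,0.008,0.006]]
    - [-1,[0.009,0.117,0.155],[0,0.008,0.006]]

```text
time_s: 9.45
tcp_pos: [0.6443, -0.0903, 0.1557]
ee_rot: [0.001, 0.709, 0.001, 0.705]
force: [-0.2, -0.6, 0.3]
width: 1.003
```

Run:
```python
from meas import *
go(.647,-.0913,.032,0)
```

```text
shift [ 0.124 -0.001  0.004] turn [ 0.    -0.006 -0.003] t 9.45 tcp [ 0.6443 -0.0903  0.1557] q [-0.31  0.32  1.61  0.    1.22 -0.31]
```

>>> arm_command:
  commands:
    - [-1,[0.01,-0.001,0.003],[0,-0.003,-0.002]]
    - [-1,[0.03,-0.001,0.003],[0,-0.003,-0.002]]
    - [-1,[0.06,-0.001,0.003],[0,-0.003,-0.002]]
    - [-1,[0.09,-0.001,0.003],[0,-0.003,-0.002]]
    - [-1,[0.11,-0.001,0.003],[0,-0.003,-0.002]]
    - [-1,[0.124,-0.001,0.003],[0,-0.003,-0.002]]
    - [-1,[0.124,-0.001,0.003],[0,-0.003,-0.002]]
    - [-1,[0.124,-0.001,0.003],[0,-0.003,-0.002]]

```text
time_s: 10.25
tcp_pos: [0.6467, -0.0914, 0.0322]
ee_rot: [0.0, 0.708, 0.0, 0.706]
force: [-0.2, 0.4, 0.4]
width: 1.0
```

Run:
```python
from meas import *
go(.647,-.0913,.032,0); print(observe()["force"])
S=grab_frame("side"); cv2.imwrite("pics/s5.png",cv2.resize(S["image"][100:320,220:480],None,fx=3,fy=2.7))
```

```text
shift [0. 0. 0.] turn [-0.    -0.003 -0.001] t 10.25 tcp [ 0.6467 -0.0914  0.0322] q [-0.31  0.49  1.64  0.    1.01 -0.31]
[-0.15641835  0.35892096  0.37549687]
```

View pics/s5.png

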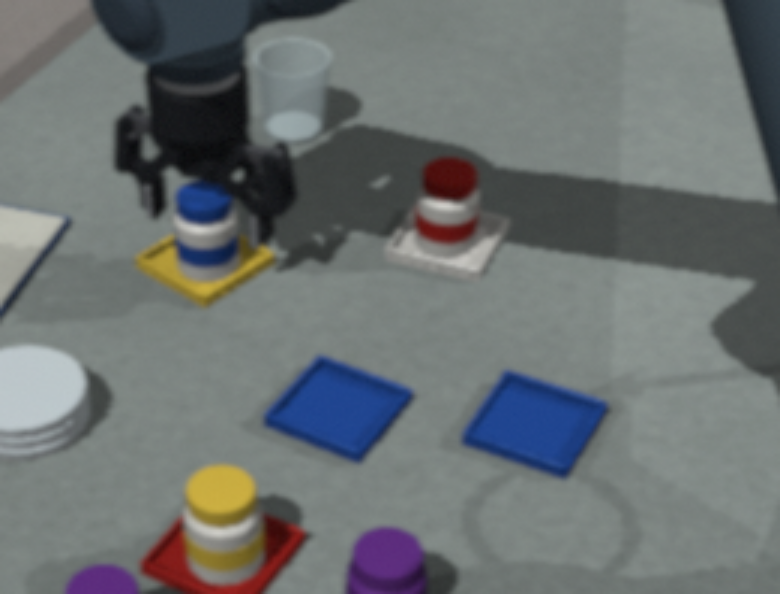

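The jaws straddle the blue jar at (205,230). Gripping, then lifting.

>>> arm_command:
  commands:
    - [1,[0,0,0],[0,0,0]]
    - [1,[0,0,0],[0,0,0]]
    - [1,[0,0,0],[0,0,0]]
    - [1,[0,0,0],[0,0,0]]
    - [1,[0,0,0],[0,0,0]]
    - [1,[0,0,0],[0,0,0]]
    - [1,[0,0,0],[0,0,0]]
    - [1,[0,0,0],[0,0,0]]
    - [1,[0,0,0],[0,0,0]]

```text
time_s: 11.2
tcp_pos: [0.6481, -0.0917, 0.0344]
ee_rot: [-0.0, 0.707, -0.0, 0.707]
force: [-1.8, 0.3, 6.1]
width: 0.576
```

>>> arm_command:
  commands:
    - [1,[-0.01,0,0],[0,0,0]]
    - [1,[-0.025,0,0],[0,0,0]]
    - [1,[-0.045,0,0],[0,0,0]]
    - [1,[-0.06,0,0],[0,0,0]]
    - [1,[-0.06,0,0],[0,0,0]]

```text
time_s: 11.7
tcp_pos: [0.6502, -0.0923, 0.0982]
ee_rot: [-0.001, 0.705, -0.001, 0.709]
force: [0.5, 0.2, -1.4]
width: 0.571
```

Run:
```python
from meas import *
print(observe()["force"]);go(.475,.0243,.092,0)
S=grab_frame("side"); cv2.imwrite("pics/s6.png",cv2.resize(S["image"][100:320,220:480],None,fx=3,fy=2.7))
```

```text
[ 0.45152586  0.19123473 -1.38265721]
shift [ 0.005  0.117 -0.175] turn [0.    0.006 0.002] t 11.7 tcp [ 0.6502 -0.0923  0.0982] q [-0.31  0.4   1.63  0.    1.11 -0.31]
```

View pics/s6.png

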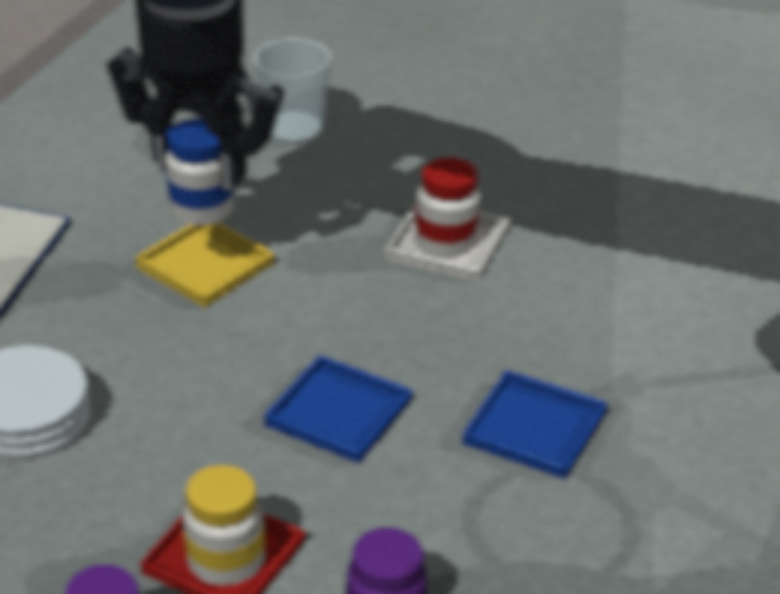

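>>> arm_command:
  commands:
    - [1,[0,0.02,-0.03],[0,0.003,0.001]]
    - [1,[0,0.042,-0.063],[0,0.003,0.001]]
    - [1,[0,0.066,-0.098],[0,0.003,0.001]]
    - [1,[0,0.09,-0.133],[0,0.003,0.001]]
    - [1,[0,0.108,-0.16],[0,0.003,0.001]]
    - [1,[0,0.117,-0.175],[0,0.003,0.001]]
    - [1,[0,0.117,-0.175],[0,0.003,0.001]]
    - [1,[0.02,0.117,-0.175],[0,0.003,0.001]]
    - [1,[0.04,0.117,-0.175],[0,0.003,0.001]]
    - [1,[0.052,0.117,-0.175],[0,0.003,0.001]]
    - [1,[0.052,0.117,-0.175],[0,0.003,0.001]]

```text
time_s: 12.85
tcp_pos: [0.4732, 0.0248, 0.0415]
ee_rot: [0.0, 0.708, 0.0, 0.706]
force: [0.1, 1.1, -1.5]
width: 0.575
```

Run:
```python
from meas import *
print(observe()["force"]);go(.475,.0243,.034,0)
S=grab_frame("side"); cv2.imwrite("pics/s7.png",cv2.resize(S["image"][120:340,220:480],None,fx=3,fy=2.7))
```

```text
[ 0.12928079  1.09528847 -1.48017343]
shift [ 0.008 -0.001  0.002] turn [-0.001 -0.004 -0.001] t 12.85 tcp [0.4732 0.0248 0.0415] q [-0.19  0.11  2.11 -0.    0.93 -0.19]
```

View pics/s7.png

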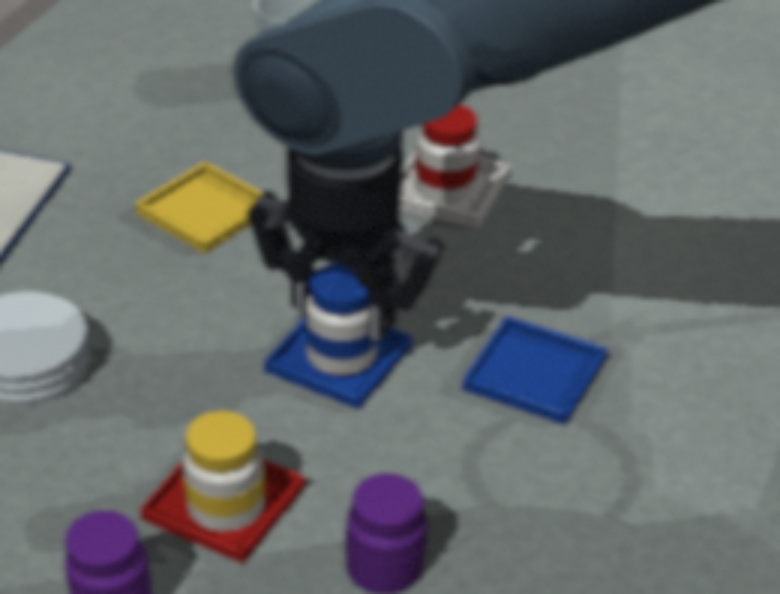

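The blue jar is over the middle of the far blue tray. Lowering to contact.

>>> arm_command:
  commands:
    - [1,[0.003,0,0.002],[0,0,0]]
    - [1,[0.006,0,0.002],[0,0,0]]
    - [1,[0.008,0,0.002],[0,0,0]]
    - [1,[0.009,0,0.002],[0,0,0]]
    - [1,[0.009,0,0.002],[0,0,0]]

```text
time_s: 13.4
tcp_pos: [0.4764, 0.0247, 0.0344]
ee_rot: [0.0, 0.707, -0.0, 0.707]
force: [-2.9, -0.2, 4.1]
width: 0.571
```

Run:
```python
from meas import *
print(observe()["force"]);go(.475,.0243,.034,0)
```

```text
[-2.94970811 -0.16513239  4.05818256]
shift [ 0.    -0.    -0.001] turn [-0.    -0.001 -0.   ] t 13.4 tcp [0.4764 0.0247 0.0344] q [-0.19  0.13  2.1  -0.    0.91 -0.19]
```

Contact (fz +4 N). Releasing.

>>> arm_command:
  commands:
    - [-1,[0,0,0],[0,0,0]]
    - [-1,[0,0,0],[0,0,0]]
    - [-1,[0,0,0],[0,0,0]]
    - [-1,[0,0,0],[0,0,0]]
    - [-1,[0,0,0],[0,0,0]]
    - [-1,[0,0,0],[0,0,0]]
    - [-1,[-0.02,0,0],[0,0,0]]
    - [-1,[-0.05,0,0],[0,0,0]]
    - [-1,[-0.09,0,0],[0,0,0]]
    - [-1,[-0.125,0,0],[0,0,0]]
    - [-1,[-0.125,0,0],[0,0,0]]

```text
time_s: 14.5
tcp_pos: [0.4801, 0.0241, 0.165]
ee_rot: [-0.001, 0.704, -0.001, 0.711]
force: [1.0, 0.4, 0.0]
width: 0.998
```

Run:
```python
from meas import *
go(.4783,.1908,.16,0)
S=grab_frame("side"); cv2.imwrite("pics/s8.png",cv2.resize(S["image"][120:360,220:480],None,fx=3,fy=2.5))
print(fitjar([S],"yellow",.4783,.1908))
for b in boxes_of(S,"blue_jar"): print(b, ray(S,b["location"],.045))
```

```text
shift [ 0.005  0.167 -0.002] turn [-0.     0.01   0.002] t 14.5 tcp [0.4801 0.0241 0.165 ] q [-0.19 -0.09  2.04 -0.    1.18 -0.19]
(array([0.47848723, 0.19001964]), [array([0.47848723, 0.19001964])])
{'location': [334.1, 240.6], 'score': 0.98} [0.46936065 0.02950191 0.045     ]
```

View pics/s8.png

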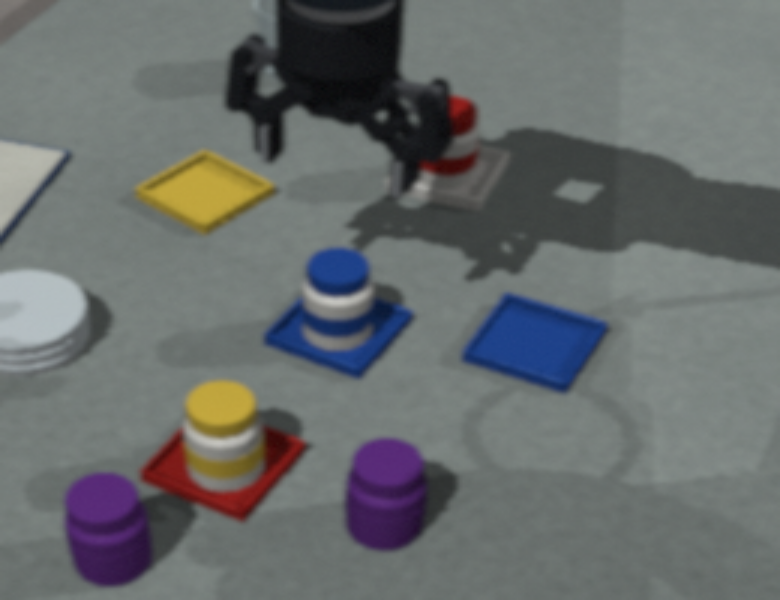

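The blue jar stands upright in the far blue tray at (338,300). Now the yellow jar.

>>> arm_command:
  commands:
    - [-1,[0.005,0.05,-0.002],[0,0.006,0]]
    - [-1,[0.005,0.1,-0.002],[0,0.006,0]]
    - [-1,[0.005,0.14,-0.002],[0,0.006,0]]
    - [-1,[0.005,0.167,-0.002],[0,0.006,0]]
    - [-1,[0.005,0.167,-0.002],[0,0.006,0]]
    - [-1,[0.005,0.167,-0.002],[0,0.006,0]]

```text
time_s: 15.2
tcp_pos: [0.4738, 0.1917, 0.1532]
ee_rot: [-0.001, 0.71, -0.0, 0.704]
force: [0.0, -1.2, 0.3]
width: 1.003
```

Run:
```python
from meas import *
go(.4783,.1906,.032,0)
```

```text
shift [ 0.121 -0.001  0.006] turn [ 0.001 -0.008  0.001] t 15.2 tcp [0.4738 0.1917 0.1532] q [0.16 0.01 1.97 0.   1.17 0.16]
```

>>> arm_command:
  commands:
    - [-1,[0.01,-0.001,0.005],[0,-0.005,0]]
    - [-1,[0.03,-0.001,0.005],[0,-0.005,0]]
    - [-1,[0.06,-0.001,0.005],[0,-0.005,0]]
    - [-1,[0.09,-0.001,0.005],[0,-0.005,0]]
    - [-1,[0.11,-0.001,0.005],[0,-0.005,0]]
    - [-1,[0.12,-0.001,0.005],[0,-0.005,0]]
    - [-1,[0.12,-0.001,0.005],[0,-0.005,0]]
    - [-1,[0.12,-0.001,0.005],[0,-0.005,0]]

```text
time_s: 16.0
tcp_pos: [0.4784, 0.1901, 0.0336]
ee_rot: [-0.0, 0.708, -0.0, 0.706]
force: [0.3, 0.6, 1.3]
width: 1.004
```

Run:
```python
from meas import *
print(observe()["force"]);go(.4783,.1906,.032,0)
S=grab_frame("side"); cv2.imwrite("pics/s9.png",cv2.resize(S["image"][160:360,220:440],None,fx=3,fy=3))
```

```text
[0.3469456  0.5904254  1.27569371]
shift [ 0.002  0.    -0.   ] turn [ 0.    -0.003  0.001] t 16.0 tcp [0.4784 0.1901 0.0336] q [ 0.16  0.21  2.   -0.    0.93  0.16]
```

View pics/s9.png

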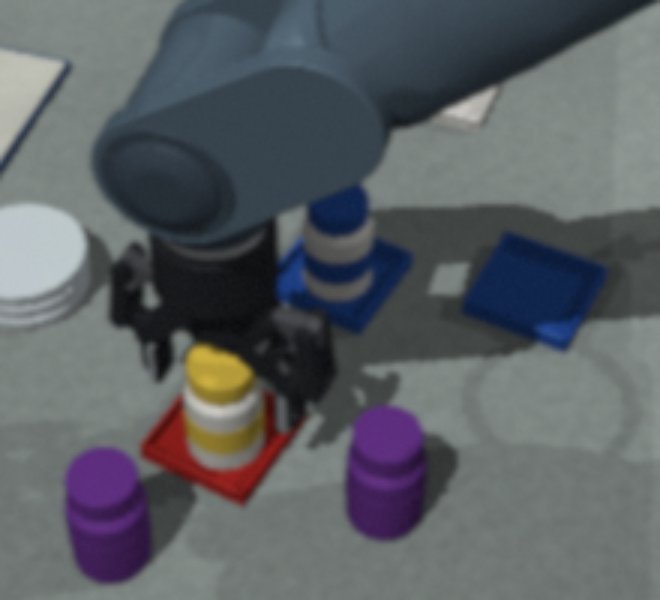

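The jaws straddle the yellow jar at (225,410), clear of both purple jars. Gripping, then lifting.

>>> arm_command:
  commands:
    - [1,[0,0,0],[0,0,0]]
    - [1,[0,0,0],[0,0,0]]
    - [1,[0,0,0],[0,0,0]]
    - [1,[0,0,0],[0,0,0]]
    - [1,[0,0,0],[0,0,0]]
    - [1,[0,0,0],[0,0,0]]
    - [1,[0,0,0],[0,0,0]]
    - [1,[0,0,0],[0,0,0]]
    - [1,[0,0,0],[0,0,0]]

```text
time_s: 16.95
tcp_pos: [0.4796, 0.1905, 0.0353]
ee_rot: [-0.001, 0.707, -0.0, 0.707]
force: [-1.2, -1.1, 5.9]
width: 0.57
```

>>> arm_command:
  commands:
    - [1,[-0.01,0,0],[0,0,0]]
    - [1,[-0.025,0,0],[0,0,0]]
    - [1,[-0.045,0,0],[0,0,0]]
    - [1,[-0.06,0,0],[0,0,0]]
    - [1,[-0.06,0,0],[0,0,0]]

```text
time_s: 17.45
tcp_pos: [0.4812, 0.1909, 0.0979]
ee_rot: [-0.0, 0.705, 0.0, 0.709]
force: [0.6, 0.3, -2.3]
width: 0.573
```

Run:
```python
from meas import *
print(observe()["force"]);go(.6496,-.0913,.12,0)
S=grab_frame("side"); cv2.imwrite("pics/s10.png",cv2.resize(S["image"][160:360,220:440],None,fx=3,fy=3))
```

```text
[ 0.64952188  0.27770079 -2.31017058]
shift [-0.021 -0.282  0.168] turn [0.001 0.005 0.   ] t 17.45 tcp [0.4812 0.1909 0.0979] q [ 0.16  0.1   1.99 -0.    1.05  0.16]
```

View pics/s10.png

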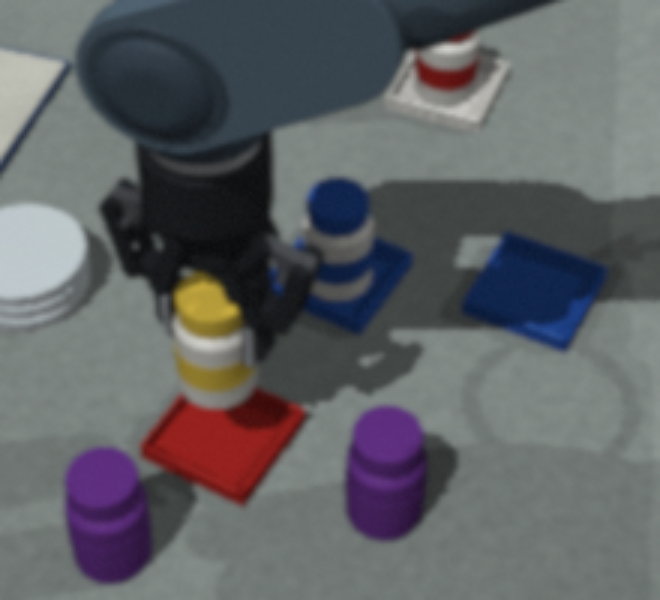

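>>> arm_command:
  commands:
    - [1,[-0.03,0,0],[0,0.003,0]]
    - [1,[-0.042,-0.02,0.012],[0,0.003,0]]
    - [1,[-0.042,-0.05,0.03],[0,0.003,0]]
    - [1,[-0.042,-0.085,0.051],[0,0.003,0]]
    - [1,[-0.042,-0.12,0.072],[0,0.003,0]]
    - [1,[-0.042,-0.155,0.093],[0,0.003,0]]
    - [1,[-0.042,-0.19,0.114],[0,0.003,0]]
    - [1,[-0.042,-0.225,0.135],[0,0.003,0]]
    - [1,[-0.042,-0.255,0.152],[0,0.003,0]]
    - [1,[-0.042,-0.275,0.164],[0,0.003,0]]
    - [1,[-0.042,-0.282,0.168],[0,0.003,0]]
    - [1,[-0.042,-0.282,0.168],[0,0.003,0]]

```text
time_s: 18.7
tcp_pos: [0.6478, -0.0914, 0.1376]
ee_rot: [0.0, 0.708, 0.0, 0.706]
force: [-0.4, -0.1, -2.2]
width: 0.576
```

Run:
```python
from meas import *
print(observe()["force"]);go(.6496,-.0913,.045,0)
```

```text
[-0.41822636 -0.08888571 -2.19791601]
shift [0.093 0.    0.002] turn [-0.    -0.003 -0.   ] t 18.7 tcp [ 0.6478 -0.0914  0.1376] q [-0.31  0.35  1.61 -0.    1.19 -0.31]
```

>>> arm_command:
  commands:
    - [1,[0.02,0,0.002],[0,-0.001,0]]
    - [1,[0.05,0,0.002],[0,-0.001,0]]
    - [1,[0.075,0,0.002],[0,-0.001,0]]
    - [1,[0.09,0,0.002],[0,-0.001,0]]
    - [1,[0.095,0,0.002],[0,-0.001,0]]
    - [1,[0.095,0,0.002],[0,-0.001,0]]

```text
time_s: 19.3
tcp_pos: [0.6492, -0.0907, 0.0423]
ee_rot: [0.0, 0.708, 0.0, 0.706]
force: [0.5, -0.4, -1.0]
width: 0.576
```

Run:
```python
from meas import *
print(observe()["force"]);go(.6496,-.0913,.035,0)
S=grab_frame("side"); cv2.imwrite("pics/s11.png",cv2.resize(S["image"][120:320,220:440],None,fx=3,fy=3))
```

```text
[ 0.49652164 -0.40639828 -0.9754103 ]
shift [ 0.007 -0.001  0.   ] turn [ 0.    -0.002 -0.001] t 19.3 tcp [ 0.6492 -0.0907  0.0423] q [-0.31  0.48  1.63  0.    1.03 -0.31]
```

View pics/s11.png

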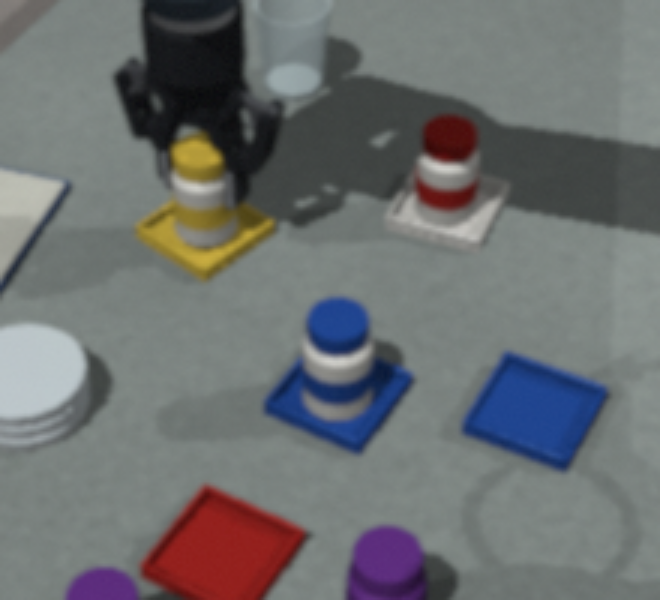

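The yellow jar is just above the middle of the yellow tray. Lowering.

>>> arm_command:
  commands:
    - [1,[0.003,0,0],[0,0,0]]
    - [1,[0.005,0,0],[0,0,0]]
    - [1,[0.007,0,0],[0,0,0]]
    - [1,[0.008,0,0],[0,0,0]]
    - [1,[0.008,0,0],[0,0,0]]

```text
time_s: 19.85
tcp_pos: [0.6501, -0.0911, 0.0355]
ee_rot: [-0.0, 0.707, 0.0, 0.707]
force: [-1.0, -0.9, -2.5]
width: 0.569
```

Run:
```python
from meas import *
print(observe()["force"]);go(.6496,-.0913,.035,0)
```

```text
[-0.9731198  -0.88767299 -2.45316284]
shift [ 0.001 -0.    -0.   ] turn [ 0. -0. -0.] t 19.85 tcp [ 0.6501 -0.0911  0.0355] q [-0.31  0.49  1.63  0.    1.02 -0.31]
```

>>> arm_command:
  commands:
    - [1,[0.001,0,0],[0,0,0]]
    - [1,[0.002,0,0],[0,0,0]]
    - [1,[0.003,0,0],[0,0,0]]
    - [1,[0.003,0,0],[0,0,0]]

```text
time_s: 20.25
tcp_pos: [0.6503, -0.0912, 0.0353]
ee_rot: [-0.0, 0.708, 0.0, 0.706]
force: [-9.1, 1.9, 15.1]
width: 0.573
```

Contact (fz +15 N). Releasing.

>>> arm_command:
  commands:
    - [-1,[0,0,0],[0,0,0]]
    - [-1,[0,0,0],[0,0,0]]
    - [-1,[0,0,0],[0,0,0]]
    - [-1,[0,0,0],[0,0,0]]
    - [-1,[0,0,0],[0,0,0]]
    - [-1,[0,0,0],[0,0,0]]
    - [-1,[-0.02,0,0],[0,0,0]]
    - [-1,[-0.05,0,0],[0,0,0]]
    - [-1,[-0.09,0,0],[0,0,0]]
    - [-1,[-0.125,0,0],[0,0,0]]
    - [-1,[-0.125,0,0],[0,0,0]]

```text
time_s: 21.35
tcp_pos: [0.6541, -0.0923, 0.1674]
ee_rot: [-0.001, 0.704, -0.001, 0.71]
force: [-0.0, 0.5, 0.7]
width: 1.0
```

Run:
```python
from meas import *
S=grab_frame("side"); cv2.imwrite("pics/s12.png",cv2.resize(S["image"][120:320,220:440],None,fx=3,fy=3))
x=fitjar([S],"red",.4878,-.2055); print(x)
go(x[0][0],x[0][1],.16,0)
```

```text
(array([ 0.48849828, -0.20693918]), [array([ 0.48849828, -0.20693918])])
shift [ 0.003 -0.115 -0.164] turn [0.001 0.005 0.002] t 21.4 tcp [ 0.6525 -0.0918  0.164 ] q [-0.31  0.33  1.59 -0.    1.22 -0.31]
```

View pics/s12.png

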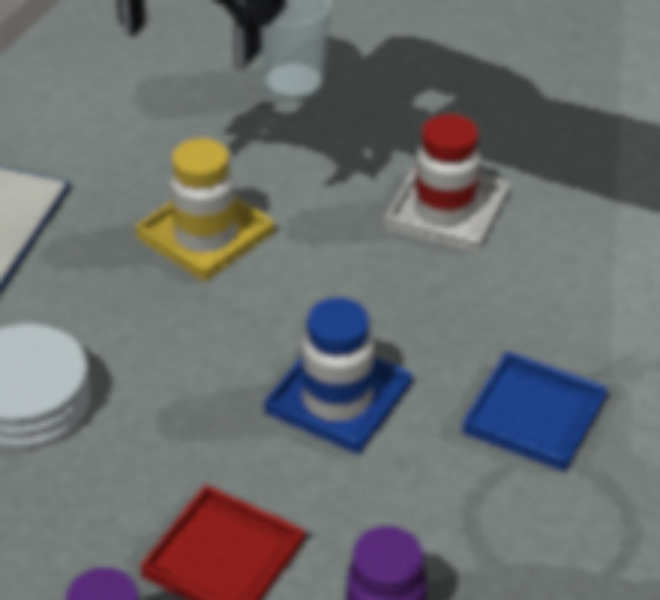

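The yellow jar stands in the yellow tray at (203,195) and the red jar is still in the spare tray. Back to the red jar.

>>> arm_command:
  commands:
    - [-1,[0.003,-0.03,-0.04],[0,0.003,0]]
    - [-1,[0.003,-0.055,-0.08],[0,0.003,0]]
    - [-1,[0.003,-0.084,-0.12],[0,0.003,0]]
    - [-1,[0.003,-0.108,-0.154],[0,0.003,0]]
    - [-1,[0.003,-0.115,-0.164],[0,0.003,0]]
    - [-1,[0.003,-0.115,-0.164],[0,0.003,0]]
    - [-1,[0.003,-0.115,-0.164],[0,0.003,0]]

```text
time_s: 22.1
tcp_pos: [0.4889, -0.2065, 0.1599]
ee_rot: [-0.001, 0.707, -0.0, 0.708]
force: [-0.0, 0.6, -0.2]
width: 0.998
```

Run:
```python
from meas import *
go(.488,-.206,.033,0)
```

```text
shift [ 0.127  0.001 -0.001] turn [0.001 0.001 0.001] t 22.1 tcp [ 0.4889 -0.2065  0.1599] q [-0.61  0.04  1.92 -0.    1.18 -0.61]
```

>>> arm_command:
  commands:
    - [-1,[0.02,0,-0.001],[0,0,0]]
    - [-1,[0.05,0,-0.001],[0,0,0]]
    - [-1,[0.08,0,-0.001],[0,0,0]]
    - [-1,[0.11,0,-0.001],[0,0,0]]
    - [-1,[0.126,0,-0.001],[0,0,0]]
    - [-1,[0.126,0,-0.001],[0,0,0]]
    - [-1,[0.126,0,-0.001],[0,0,0]]

```text
time_s: 22.8
tcp_pos: [0.4891, -0.206, 0.034]
ee_rot: [-0.001, 0.707, 0.0, 0.708]
force: [-0.4, 0.1, 0.1]
width: 1.0
```

>>> arm_command:
  commands:
    - [1,[0,0,0],[0,0,0]]
    - [1,[0,0,0],[0,0,0]]
    - [1,[0,0,0],[0,0,0]]
    - [1,[0,0,0],[0,0,0]]
    - [1,[0,0,0],[0,0,0]]
    - [1,[0,0,0],[0,0,0]]
    - [1,[0,0,0],[0,0,0]]
    - [1,[0,0,0],[0,0,0]]
    - [1,[0,0,0],[0,0,0]]

```text
time_s: 23.7
tcp_pos: [0.4898, -0.2064, 0.0353]
ee_rot: [-0.001, 0.706, 0.0, 0.708]
force: [-0.6, 1.5, 6.3]
width: 0.569
```

Run:
```python
from meas import *
go(.4809,.188,.15,0); print(observe()["force"])
S=grab_frame("side"); cv2.imwrite("pics/s13.png",cv2.resize(S["image"][100:320,220:480],None,fx=3,fy=2.7))
```

```text
shift [-0.115  0.394 -0.008] turn [0.002 0.003 0.002] t 23.7 tcp [ 0.4898 -0.2064  0.0353] q [-0.61  0.24  1.97  0.    0.93 -0.61]
[-0.6142332   1.5135183   6.33271539]
```

View pics/s13.png

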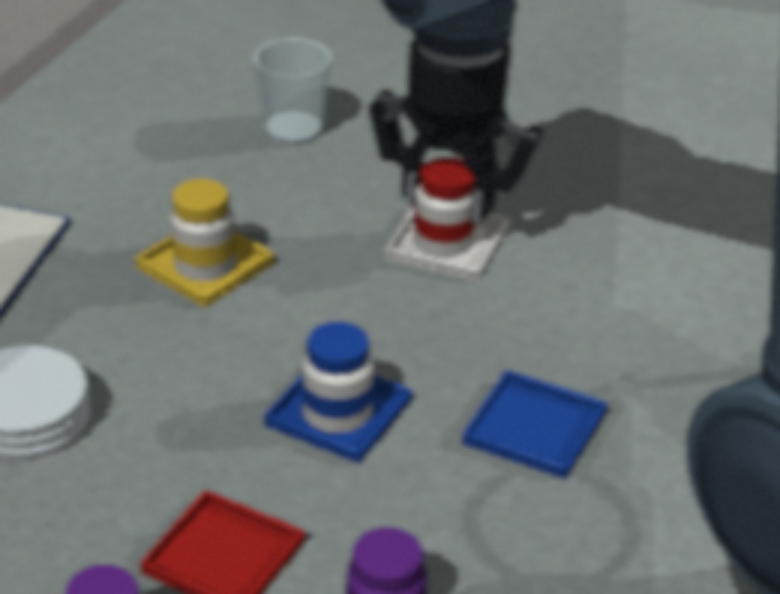

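Gripped. Lifting 130 mm, so the jar passes above the blue jar with about 50 mm to spare, then crossing.

>>> arm_command:
  commands:
    - [1,[-0.01,0,0],[0,0,0]]
    - [1,[-0.03,0,0],[0,0,0]]
    - [1,[-0.06,0,0],[0,0,0]]
    - [1,[-0.09,0,0],[0,0,0]]
    - [1,[-0.115,0,0],[0,0,0]]
    - [1,[-0.13,0,0],[0,0,0]]
    - [1,[-0.13,0,0],[0,0,0]]

```text
time_s: 24.45
tcp_pos: [0.4905, -0.207, 0.1678]
ee_rot: [-0.002, 0.705, -0.001, 0.71]
force: [0.4, -0.1, -1.2]
width: 0.57
```

Run:
```python
from meas import *
go(.4809,.188,.165,0); print(observe()["force"])
S=grab_frame("side"); cv2.imwrite("pics/s14.png",cv2.resize(S["image"][60:280,220:480],None,fx=3,fy=2.7))
```

```text
shift [ 0.001  0.395 -0.009] turn [0.002 0.007 0.005] t 24.45 tcp [ 0.4905 -0.207   0.1678] q [-0.61  0.03  1.92  0.    1.19 -0.61]
[ 0.43548843 -0.1426576  -1.16745974]
```

View pics/s14.png

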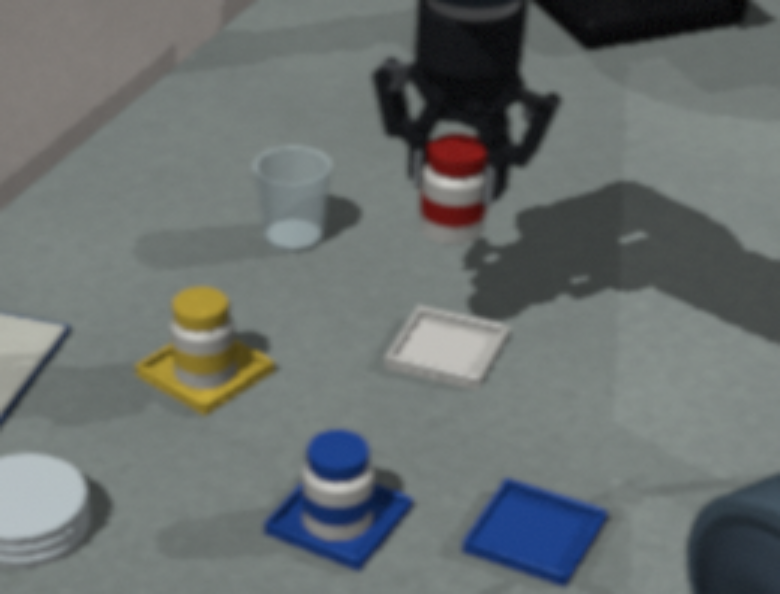

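>>> arm_command:
  commands:
    - [1,[0,0.02,0],[0,0.002,0.001]]
    - [1,[0,0.055,-0.001],[0,0.004,0.002]]
    - [1,[0,0.095,-0.002],[0,0.004,0.002]]
    - [1,[0,0.138,-0.003],[0,0.004,0.002]]
    - [1,[0,0.18,-0.004],[0,0.004,0.002]]
    - [1,[0,0.222,-0.005],[0,0.004,0.002]]
    - [1,[0,0.264,-0.006],[0,0.004,0.002]]
    - [1,[0,0.306,-0.007],[0,0.004,0.002]]
    - [1,[0,0.345,-0.008],[0,0.004,0.002]]
    - [1,[0,0.375,-0.009],[0,0.004,0.002]]
    - [1,[0,0.395,-0.009],[0,0.004,0.002]]
    - [1,[0,0.395,-0.009],[0,0.004,0.002]]

```text
time_s: 25.7
tcp_pos: [0.4781, 0.1904, 0.1625]
ee_rot: [-0.002, 0.708, 0.002, 0.706]
force: [0.1, 0.2, -1.9]
width: 0.568
```

Run:
```python
from meas import *
go(.4809,.188,.045,0); print(observe()["force"])
```

```text
shift [ 0.117 -0.002  0.003] turn [ 0.005 -0.004  0.001] t 25.7 tcp [0.4781 0.1904 0.1625] q [ 0.16  0.    1.95 -0.    1.19  0.15]
[ 0.12571851  0.21348332 -1.9432892 ]
```

>>> arm_command:
  commands:
    - [1,[0.02,-0.002,0.003],[0.004,-0.002,0]]
    - [1,[0.05,-0.002,0.003],[0.004,-0.002,0]]
    - [1,[0.08,-0.002,0.003],[0.004,-0.002,0]]
    - [1,[0.105,-0.002,0.003],[0.004,-0.002,0]]
    - [1,[0.117,-0.002,0.003],[0.004,-0.002,0]]
    - [1,[0.118,-0.002,0.003],[0.004,-0.002,0]]
    - [1,[0.118,-0.002,0.003],[0.004,-0.002,0]]

```text
time_s: 26.4
tcp_pos: [0.481, 0.188, 0.0447]
ee_rot: [-0.001, 0.708, -0.0, 0.707]
force: [-0.6, 0.9, -1.0]
width: 0.568
```

Run:
```python
from meas import *
go(.4809,.188,.035,0); print(observe()["force"])
S=grab_frame("side"); cv2.imwrite("pics/s15.png",cv2.resize(S["image"][160:360,220:440],None,fx=3,fy=3))
```

```text
shift [ 0.01  0.   -0.  ] turn [ 0.001 -0.002  0.001] t 26.4 tcp [0.481  0.188  0.0447] q [ 0.15  0.2   2.   -0.    0.95  0.15]
[-0.5590569   0.87886672 -1.00424388]
```

View pics/s15.png

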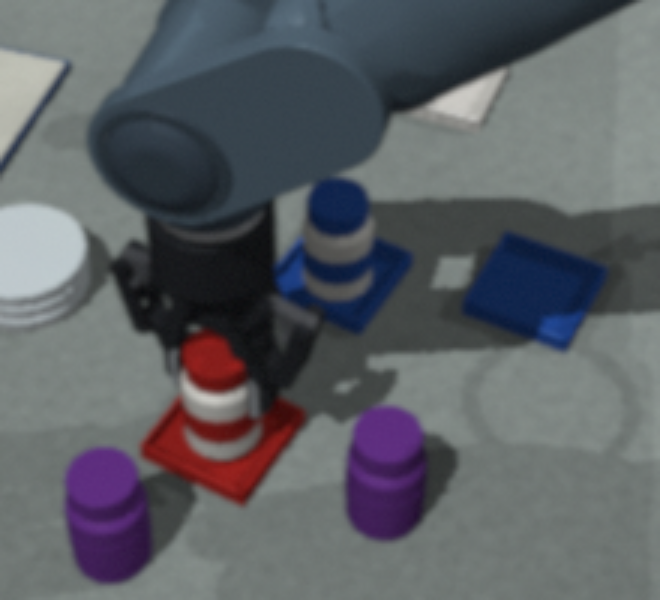

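The red jar is over the middle of the red tray. Lowering.

>>> arm_command:
  commands:
    - [1,[0.003,0,0],[0,0,0]]
    - [1,[0.006,0,0],[0,0,0]]
    - [1,[0.008,0,0],[0,0,0]]
    - [1,[0.01,0,0],[0,0,0]]
    - [1,[0.011,0,0],[0,0,0]]
    - [1,[0.011,0,0],[0,0,0]]

```text
time_s: 27.05
tcp_pos: [0.4818, 0.1883, 0.0353]
ee_rot: [-0.001, 0.707, 0.0, 0.707]
force: [-3.5, -0.6, 5.8]
width: 0.57
```

Contact (fz +5.8 N). Releasing and backing up.

>>> arm_command:
  commands:
    - [-1,[0,0,0],[0,0,0]]
    - [-1,[0,0,0],[0,0,0]]
    - [-1,[0,0,0],[0,0,0]]
    - [-1,[0,0,0],[0,0,0]]
    - [-1,[0,0,0],[0,0,0]]
    - [-1,[0,0,0],[0,0,0]]
    - [-1,[-0.02,0,0],[0,0,0]]
    - [-1,[-0.05,0,0],[0,0,0]]
    - [-1,[-0.09,0,0],[0,0,0]]
    - [-1,[-0.13,0,0],[0,0,0]]
    - [-1,[-0.16,0,0],[0,0,0]]

```text
time_s: 28.15
tcp_pos: [0.4825, 0.1886, 0.1982]
ee_rot: [-0.001, 0.706, 0.0, 0.708]
force: [0.1, 0.2, 0.3]
width: 0.998
```

Run:
```python
from meas import *
s=observe();print(s["tcp_pos"],s["width"])
S=grab_frame("side")
J=[]
for c,x,y in (("red",.481,.188),("blue",.475,.024),("yellow",.650,-.091)):
    try:
        a=fitjar([S],c,x,y)[0]; J.append((*a,.004)); print(c,a.round(4),"off",(a-[x,y]).round(4))
    except Exception as e: print(c,e)
draw(S,J,[(.4809,.188,-.06),(.475,.0243,-.08),(.6496,-.0913,-.28)],"pics/s16.png",(200,130,440,370),2.5)
```

```text
[0.48252413 0.18855218 0.19815275] 0.9984281033839683
red [0.4814 0.19  ] off [0.0004 0.002 ]
blue [0.4736 0.0264] off [-0.0014  0.0024]
yellow min() iterable argument is empty
```

View pics/s16.png

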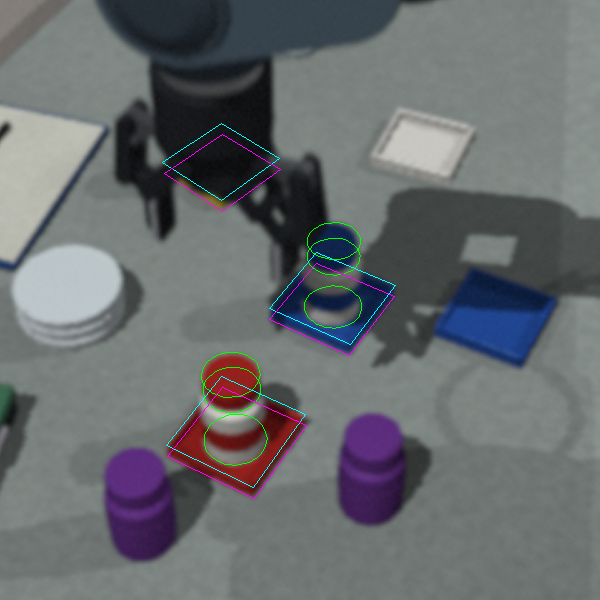

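Red and blue are in place; the gripper hides yellow. Moving the arm aside at height for a full check.

>>> arm_command:
  commands:
    - [-1,[-0.05,0,0],[0,0,0]]
    - [-1,[-0.06,-0.045,-0.01],[0,0,0]]
    - [-1,[-0.06,-0.09,-0.02],[0,0,0]]
    - [-1,[-0.06,-0.135,-0.03],[0,0,0]]
    - [-1,[-0.06,-0.18,-0.03],[0,0,0]]
    - [-1,[-0.06,-0.225,-0.03],[0,0,0]]
    - [-1,[-0.06,-0.27,-0.03],[0,0,0]]
    - [-1,[-0.06,-0.315,-0.03],[0,0,0]]
    - [-1,[-0.06,-0.36,-0.03],[0,0,0]]
    - [-1,[-0.06,-0.405,-0.03],[0,0,0]]
    - [-1,[-0.06,-0.45,-0.03],[0,0,0]]
    - [-1,[-0.06,-0.495,-0.03],[0,0,0]]

```text
time_s: 29.4
tcp_pos: [0.455, -0.3079, 0.2621]
ee_rot: [0.0, 0.703, 0.001, 0.711]
force: [1.2, -0.1, 0.6]
width: 1.0
```

>>> arm_command:
  commands:
    - [-1,[0,-0.04,0],[0,0,0]]
    - [-1,[0,-0.09,0],[0,0,0]]
    - [-1,[0,-0.13,0],[0,0,0]]
    - [-1,[0,-0.16,0],[0,0,0]]
    - [-1,[0,-0.16,0],[0,0,0]]
    - [-1,[0,-0.16,0],[0,0,0]]
    - [-1,[0,-0.16,0],[0,0,0]]

```text
time_s: 30.1
tcp_pos: [0.4553, -0.4668, 0.2616]
ee_rot: [0.0, 0.703, 0.001, 0.711]
force: [0.5, -0.3, -0.4]
width: 0.994
```

Run:
```python
from meas import *
s=observe();print(s["tcp_pos"],s["width"],np.abs(s["dq"]).max())
S=grab_frame("side");T=grab_frame("top")
J=[]
tr=dict(red=(.4809,.188),blue=(.475,.0243),yellow=(.6496,-.0913))
for c,(x,y) in tr.items():
    try:
        a,b=fitjar([T,S],c,x,y); J.append((*a,.004)); print(c,a.round(4),[q.round(4) for q in b],"off mm",((a-[x,y])*1000).round(1))
    except Exception as e: print(c,e)
sq=[(.4809,.188,-.06),(.475,.0243,-.08),(.6496,-.0913,-.28)]
draw(S,J,sq,"pics/f1.png",(140,100,440,360),2.3)
draw(T,J,sq,"pics/f2.png",(150,130,500,360),2.2)
```

```text
[ 0.45527689 -0.46683665  0.26163302] 0.9938501374805166 0.010701396931798321
red min() iterable argument is empty
blue min() iterable argument is empty
yellow min() iterable argument is empty
```

View pics/f1.png

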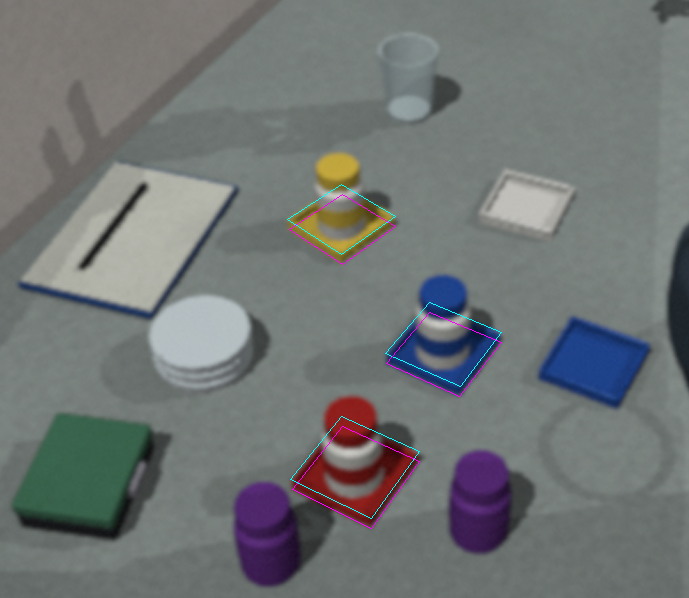

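View pics/f2.png

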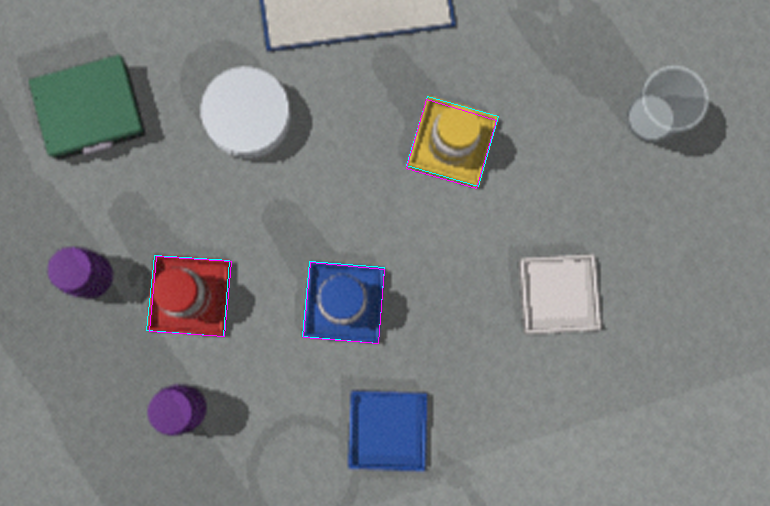

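In the top view every cap blends with its own tray's colour, so that fit failed. Overlaying the jar model at the release positions instead.

Run:
```python
from meas import *
S=grab_frame("side");T=grab_frame("top")
J=[(.4814,.1890,.004),(.4745,.0255,.004),(.6500,-.0912,.004)]
draw(S,J,[],"pics/g1.png",(250,155,370,335),3.3); draw(T,J,[],"pics/g2.png",(210,165,390,295),4)
a=cv2.imread("pics/g1.png");b=cv2.imread("pics/g2.png");b=cv2.resize(b,(400,289))
o=np.zeros((max(a.shape[0],b.shape[0]),a.shape[1]+400,3),np.uint8);o[:a.shape[0],:a.shape[1]]=a;o[:289,a.shape[1]:]=b
cv2.imwrite("pics/g.png",o)
for c,x,y in (("red",.481,.188),("blue",.475,.024),("yellow",.650,-.091)):
    try: print(c,fitjar([S],c,x,y)[0].round(4))
    except Exception as e: print(c,e)
```

```text
red [0.4814 0.19  ]
blue [0.4758 0.0248]
yellow [ 0.6505 -0.0919]
```

View pics/g.png

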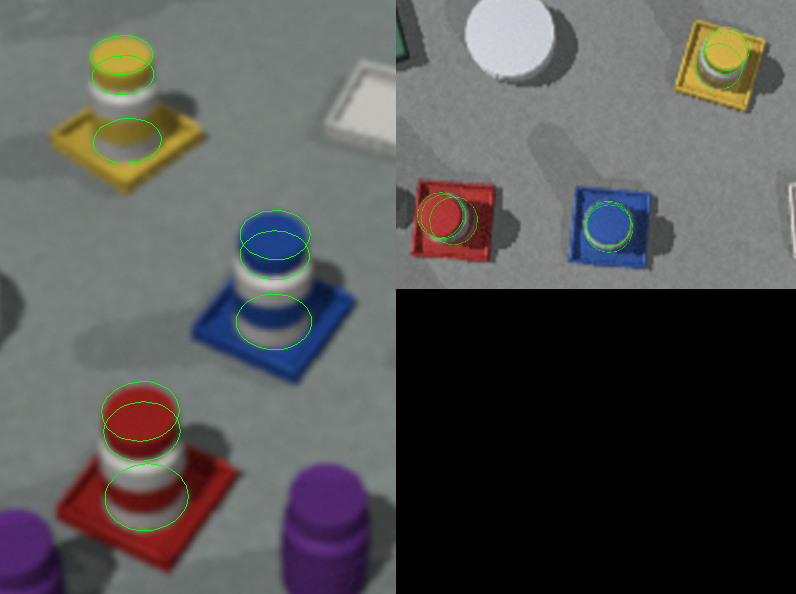

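All three jars match an upright model standing on the tray floor, within about 3 mm of their tray centres. The bystanders have not moved and the spare tray is empty.

```bash
python3 -c "
from station import *
print(finish_job())"
```

```text
the job is handed in; nothing more can be done
None
```

All three jars now stand in the trays of their own colour, and I handed the job in at about 30 s of robot time. I moved red to the white spare tray and released it there. Then blue went to the far blue tray, yellow to the yellow tray, and red from the spare tray to the red tray. Each jar was lowered until the wrist force showed contact before I opened the gripper.

- **Final check:** side-camera fits put every jar within about 3 mm of its tray's centre. An upright jar model drawn at the release positions matched both the side and top views. The spare tray was empty, the dishes, beaker and slide box looked unmoved, and the gripper was open and well clear.
- **Checks that failed:** the combined top-and-side fit failed at the end, because each cap blends with its own tray's colour in the top view. I relied on the side-only fit and the overlays instead. Yellow's first side fit also failed while the gripper hid it, and it worked once the arm had moved away.

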